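# Unhook the vial racks, load the sampler tray and start the run

## Robot

A 6-joint arm with a two-finger parallel gripper is mounted at the origin on the work surface. World frame = base frame: x ahead of the robot, y to its left, z up, the work surface at z = 0. Lengths are in mm, angles in rad, forces in N, time in s.
With the tool pointing down it reaches from about 275 to 1000 mm from the base axis. Payload 8.4 kg.
Tool frame: the origin (TCP) lies on the centre line of the jaws, within the pads' length; the fingertips stand 25 mm ahead of it and the grasp point (between the pads) lies 6 mm ahead of it; z points along the fingers, x is the direction in which the jaws open and shut, and the axes are right-handed (so a half turn about z gives the same grasp; the last joint's range is limited). The gripper opens to 85 mm and grips with 20 to 120 N. Pads are 22 mm wide; open, the fingers measure 114 mm over their backs; the gripper's body (76 mm by 85 mm) begins 54 mm behind the grasp point. The pads swing forward as they close: fully open they stand 13 mm farther back than shut.
Start: joints at [1.162, 0.353, 1.633, -0, 1.155, -0.002], TCP at [247.294, 573.998, 256.281] pointing down, gripper open.
Joint ranges: [-2.63, 2.63], [-0.92, 2.1], [0.06, 2.66], [-1.3, 4.44], [0, 2.69], [-3.02, 3.02]. Speed limits (rad/s): [2.22, 2.22, 2.79, 3.14, 3.14, 3.14].

## Interface

Orientations are given as [roll, pitch, yaw] about the fixed x, y, z axes, in that order (R = Rz(yaw) Ry(pitch) Rx(roll)).
In Python, from rig import r gives the robot as it stands. The module is installed in compiled form; this text tells all that it offers.
- The arm moves only by the tool jog_arm, never from a script. Its argument "deltas" is a list of rows, each an object with "gripper": the gripper command: -1 is fully open, 1 is shut, values between are in proportion; "translation": the shift along the world's x, y, z in units of 10 cm (1.0 is 10 cm), a list of three; "dr": the turn, a rotation vector about the world's x, y, z in units of pi/2 rad (1.0 is pi/2 rad), a list of three. In form: [{"gripper": gripper, "translation": [x, y, z], "dr": [wx, wy, wz]}, ...]. A call has 1 to 12 rows; each row shifts and turns the commanded pose from where the row before left it; what a row does not reach is not made up. A row lasts 1/12 s, in which the tool goes at most 41.7 mm and 7.16 degrees, less where a joint would pass 70% of its speed; a pose out of reach is approached as far as the arm can. A call with a number of a shift or a turn outside -1 to 1 is refused whole. A call with a gripper value outside its range is refused whole. The fingers move at their own pace and stop on an object; "squeeze" is the grip in N (left out, the last holds). Time passes only in rows, so rows that do not move let the fingers close. It gives the time, the measured TCP pose, the force and the opening at its end, in the units of the state.
- r.sense(): the state, without advancing time (a new reading comes with each control period).
- r.grab_frame(name): name is "side" or "top"; returns the picture (420x560x3 uint8, blue, green, red); there is no depth.
- r.calibration(name): a dict with "mtx" (3x3 intrinsics, pixels), "k1" (the pictures are not rectified: a ray, as slopes to the right and down, at radius r is drawn at 1 + k1 r^2 times it, then the intrinsics apply), "world_from_camera" (4x4, takes a point from camera to world coordinates). Camera axes: x right, y down, z forward; pixel columns grow to the right and rows downward; lengths in mm; the calibration is good to about 2 mm. A picture is of the moment at which its call begins. calibration takes no time and is no camera call.
- r.sign_off(): hands the job in, once; it reports no verdict.
The state is a dict: "clock": time; "qpos": joint angles; "qvel": joint speeds; "joint_efforts": joint torques, N m; "eef_pos": TCP position; "tcp_rot": TCP orientation; "contact_force": force on the tool from outside, world axes, zero at the start; "wrist_torque": the same for the moment, N m; "opening": opening from 0.0 (shut) to 1.0 (fully open).
Only numpy, scipy, OpenCV 4.12 (cv2) and the standard library are available. Lean on these libraries where they do the work, as an engineer would, in place of code of your own. Each camera call takes 0.05 s, during which the arm holds its last target. There are 200 camera calls.

## Task

Load the gas chromatograph: take every vial rack out of the dock (its rear tongue is hooked under the dock's lip, so raise the front over the sill and draw it out, never wrenching it against the dock) and stand it flat in the steel sampler tray. When all are in the tray, twist the spring-return purge knob clockwise to its stop and let it spring back, then flip up the guard cover until it stays open by itself and press the start button beneath it fully home; leave the cover open and the other bench items where they are.

Things in the scene. Friction and masses are not known exactly. Their poses are not given: they have to be found in the camera images.
- dock: fixed aluminium dock, 128 x 232 mm, three bays at y = -84, 0, +84 mm of its frame (some empty). Origin: centre of the middle bay, on the bench; x points from the open front to the back wall. Bay floor 8 mm above the bench. Dividers 10 mm high leave 4 mm beside each rack. Racks sit at x = 0 with their x along the dock's, tongue under the lip.
- dock_sill (a point): middle of the top edge of the front sill, 24 mm above the bench: it stands 16 mm above the bay floor, 3 mm in front of the racks, 5 mm thick. A rack cannot be pulled straight out over it.
- dock_lip (a point): middle of the front lower edge of the rear lip, 32 mm above the bench and 4 mm above the racks' tongues, which reach 24 mm under it; the back wall is 26 mm further back. A rack cannot go straight up: turn its front up about its rear bottom edge by 0.28 to 0.4 rad (front edge then 22 to 30 mm up), draw it 35 mm or more to the front, then lift.
- rack1: vial rack 1, may be absent. Origin: centre of the underside. Foot 80 x 46 x 20 mm (x, y, z); rear (+x) tongue 28 mm longer, 34 mm wide, at z 14 to 20 mm: spans x -40 to +68 mm. Black vial block x -40 to +25 up to z 36, white caps to 42. Steel handle fin along x: 36 mm long, centred at x = -7, 12 mm thick in y, z 35 to 82: pinch it across y. 0.26 kg, bottom-heavy. Starts hooked in a dock bay.
- rack2: vial rack 2, may be absent. Origin: centre of the underside. Foot 80 x 46 x 20 mm (x, y, z); rear (+x) tongue 28 mm longer, 34 mm wide, at z 14 to 20 mm: spans x -40 to +68 mm. Black vial block x -40 to +25 up to z 36, white caps to 42. Steel handle fin along x: 36 mm long, centred at x = -7, 12 mm thick in y, z 35 to 82: pinch it across y. 0.26 kg, bottom-heavy. Starts hooked in a dock bay.
- rack3: vial rack 3, may be absent. Origin: centre of the underside. Foot 80 x 46 x 20 mm (x, y, z); rear (+x) tongue 28 mm longer, 34 mm wide, at z 14 to 20 mm: spans x -40 to +68 mm. Black vial block x -40 to +25 up to z 36, white caps to 42. Steel handle fin along x: 36 mm long, centred at x = -7, 12 mm thick in y, z 35 to 82: pinch it across y. 0.26 kg, bottom-heavy. Starts hooked in a dock bay.
- tray: steel sampler tray fixed to the bench, open box 146 x 236 mm (x, y), walls 6 mm thick and 22 mm high, inside 134 x 224 mm: room for three racks side by side along its y, with the racks' x along the tray's x (either way round). Origin: centre of its underside.
- tray_in (a point): centre of the tray's inner floor, 6 mm above the bench; axes as the tray's.
- console: white control console fixed to the bench, 110 x 200 x 50 mm (x, y, z). Origin: centre of its underside; its front faces -x. The purge knob is on its top at (-5, +50) mm, the guarded start button at (-20, -50) mm.
- purge (a joint): purge knob angle: 0 at rest, grows clockwise seen from above, stop at 1.2 rad. A spring (0.04 N m at rest, 0.18 N m at the stop) turns it back to 0 when let go.
- purge_top (a point): top centre of the purge knob, 96 mm above the bench. A black bar grip 46 mm long (along x at rest), 14 mm wide and 32 mm high (the upper 32 mm below this point) on a disc of 48 mm; the frame turns with the knob.
- guard (a joint): guard cover angle: 0 shut, grows as the front swings up and back, stop at 2.2 rad. It falls shut if let go below about 1.65 rad and falls open to its stop beyond about 1.75 rad.
- guard_hinge (a point): middle of the cover's hinge line (along the console's y), 78 mm above the bench.
- guard_lip (a point): middle of the front edge of the grey guard cover, on its underside, 108 mm from the hinge, 78 mm above the bench when shut; turns with the cover. Plate 62 mm wide, 5 mm thick, with 24 mm deep skirts; ahead of the front skirt (80 mm from the hinge) sticks out a 28 mm lip, 25 mm of it over free bench in front of the console: push it up from beneath with a fingertip.
- start (a joint): start button travel in m: 0 out, 0.006 fully pressed, spring (about 5 N at full travel).
- start_top (a point): centre of the steel start button's top, 28 mm across, 72 mm above the bench, pressed downward; hidden under the cover while that is shut, 48 mm in front of its hinge.
- solvent: amber solvent bottle, 64 mm across, 130 mm high; bystander. Origin: centre of its underside.
- septa_jar: small jar, 48 mm across, 50 mm high; bystander. Origin: centre of its underside.
- beaker: glass beaker, 60 mm across, 70 mm high; bystander. Origin: centre of its underside.
- wrench: steel wrench 140 mm long lying flat; bystander.
- marker: black marker pen 120 mm long, 12 mm thick, lying; bystander.
- tip_box: closed grey pipette tip box 60 x 90 x 55 mm; bystander. Origin: centre of its underside.
Things that resemble listed ones, but are neither listed nor needed, are in the scene too. There is more than one size of the console; the job needs the larger.

How it is judged:
By the outcome, as a careful person would: the job done as asked, in the order asked, and still so for the second after the job is handed in, with the robot touching nothing.
Of rack1, rack2, rack3 only 2 to 3 are there at a start; the rules pass over those that are not, and their reading is None.
At some moment in a run one of rack1, rack2, rack3 may be knocked a few centimetres aside while the robot is not near it.
Once in a run the grip may slacken for a moment while it holds something.
It also fails if it takes over 210 s, if anything falls off the work surface, if the arm or the gripper's body presses on something with over 40 N, if the wrist force passes 120 N, or if a joint passes its speed limit or range.

## Working session

There is one attempt and no reset: what is moved stays moved. The work goes in short steps, Python scripts to look and compute and a tool call to move; the robot and the scene stay as the last step left them, time stands still between calls to the robot, and variables do not carry over. Pictures are saved under pics/ and viewed, about 12 in all and at most 16, crops included, and the job is handed in when it is done.

Besides the shell and the picture viewer there is one more tool, called after ">>>" in YAML: its name, and indented under it one key for each argument. jog_arm: Moves the arm, as the interface text tells. Shifts and turns lie within -1 to 1; 1 stands for 10 cm of shift or pi/2 rad of turn. Its arguments: {"type":"object","properties":{"deltas":{"type":"array"},"squeeze":{"type":"number"}},"required":["deltas"]}

```bash
mkdir -p pics; cat > h.py <<'E'
import numpy as np, cv2
from rig import r
def shot(name,fn,crop=None,s=1):
    im=r.grab_frame(name); cv2.imwrite('pics/raw_'+fn,im)
    if crop: x0,y0,x1,y1=crop; im=im[y0:y1,x0:x1]
    if s!=1: im=cv2.resize(im,None,fx=s,fy=s,interpolation=cv2.INTER_CUBIC)
    cv2.imwrite('pics/'+fn,im)
def px2w(name,u,v,z):
    c=r.calibration(name);K=np.array(c['mtx']);T=np.array(c['world_from_camera'])
    d=np.array([(u-K[0,2])/K[0,0],(v-K[1,2])/K[1,1]]);s=d.copy()
    for _ in range(30): s=d/(1+c['k1']*(s@s))
    ray=T[:3,:3]@np.array([s[0],s[1],1]);o=T[:3,3]
    return o+ray*(z-o[2])/ray[2]
def w2px(name,p):
    c=r.calibration(name);K=np.array(c['mtx']);T=np.array(c['world_from_camera'])
    q=T[:3,:3].T@(np.array(p,float)-T[:3,3]);s=q[:2]/q[2];s=s*(1+c['k1']*(s@s))
    return np.array([K[0,0]*s[0]+K[0,2],K[1,1]*s[1]+K[1,2]])
E
python3 - <<'E'
from h import *
shot('top','t0.png',None,1.4);shot('side','s0.png',None,1.4)
for n in('top','side'):
    c=r.calibration(n);print(n,np.round(c['world_from_camera'],3).tolist(),c['mtx'],c['k1'])
print(r.sense())
E
```

```text
top [[0.003, -0.983, 0.181, 378.852], [-1.0, -0.008, -0.023, 25.429], [0.024, -0.181, -0.983, 1113.336], [0.0, 0.0, 0.0, 1.0]] [[417.82541965   0.         272.86527987]
 [  0.         417.82541965 207.74143828]
 [  0.           0.           1.        ]] -0.04566030885668923
side [[0.94, -0.257, 0.225, 282.593], [-0.342, -0.722, 0.602, -720.44], [0.008, -0.642, -0.766, 1029.251], [0.0, 0.0, 0.0, 1.0]] [[518.99386222   0.         274.34938298]
 [  0.         518.99386222 203.04309976]
 [  0.           0.           1.        ]] -0.15251484313628208
{'clock': 0.1, 'qpos': array([ 1.16161510e+00,  3.53600360e-01,  1.63404744e+00,  1.44401032e-05,
        1.15519252e+00, -2.37665564e-03]), 'qvel': array([ 1.60436752e-03, -8.86930103e-04, -2.18453462e-03, -5.10945822e-04,
        3.60853901e-06,  8.52505096e-04]), 'joint_efforts': array([-1.83921351e-03, -6.06364346e+01, -3.42820036e+01, -3.88946125e-05,
        3.91176436e-03,  1.54770925e-05]), 'eef_pos': array([247.12643908, 573.64540918, 255.62859336]), 'tcp_rot': array([-3.14157648e+00,  1.24763318e-03,  1.16398592e+00]), 'contact_force': array([ 0.35826251, -0.24230674, -0.78514114]), 'wrist_torque': array([-0.01804167,  0.00029017,  0.0007154 ]), 'opening': 0.9992393364620397}
```

View pics/t0.png

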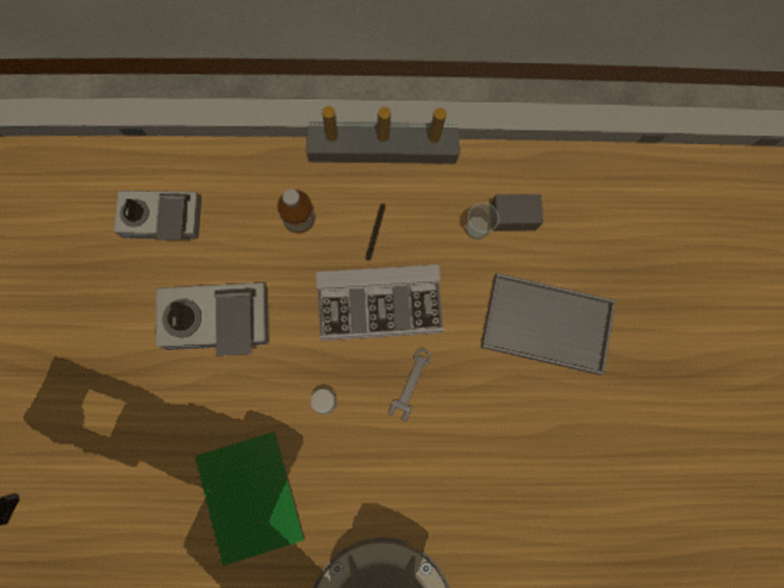

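View pics/s0.png

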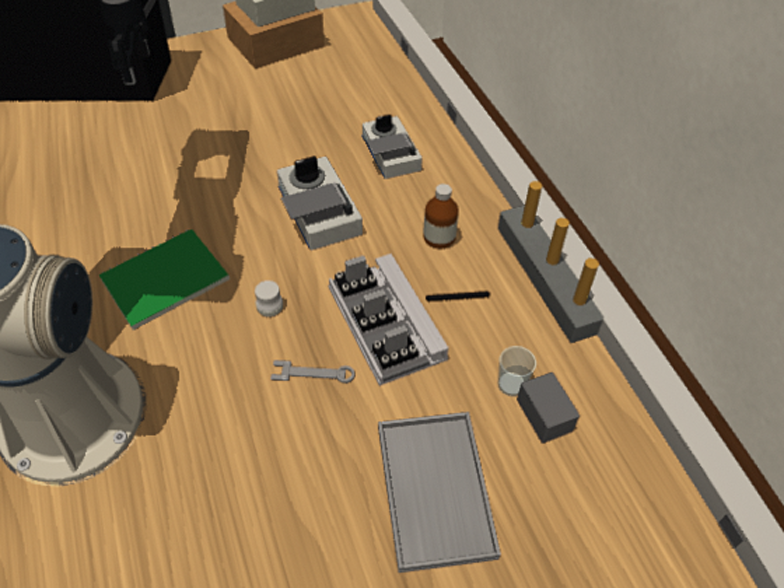

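The top view shows three racks in the dock (around pixel 380,305 at 1.4x), the tray at right (548,323) and the large console at left (212,316). Next I'll enlarge each one.

```bash
python3 - <<'E'
from h import *
t=cv2.imread('pics/raw_t0.png');s=cv2.imread('pics/raw_s0.png')
def crop(im,x0,y0,w,h,f): return cv2.resize(im[y0:y0+h,x0:x0+w],None,fx=f,fy=f,interpolation=cv2.INTER_CUBIC)
a=crop(t,215,180,110,70,7); cv2.imwrite('pics/c1.png',a)   # dock top
b=crop(t,335,190,110,80,5);c=crop(t,100,190,100,70,5)
cv2.imwrite('pics/c2.png',np.vstack([cv2.resize(crop(t,335,190,110,80,3.6),(396,288)),cv2.resize(crop(t,105,195,88,64,4.5),(396,288))]))
cv2.imwrite('pics/c3.png',crop(s,225,175,110,105,5.7))
E
```

```text
(no output)
```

View pics/c1.png

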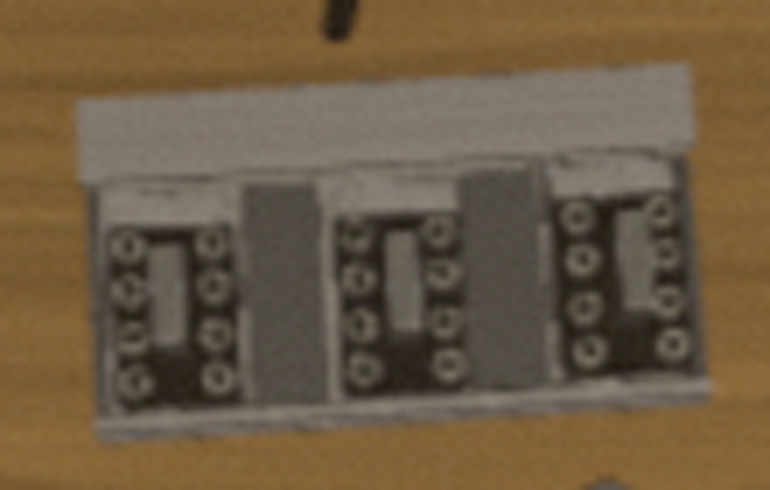

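View pics/c2.png

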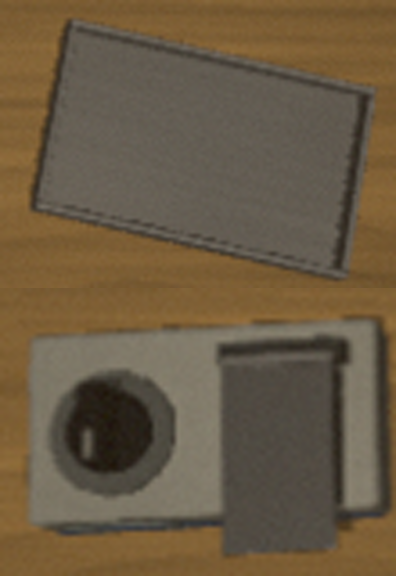

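View pics/c3.png

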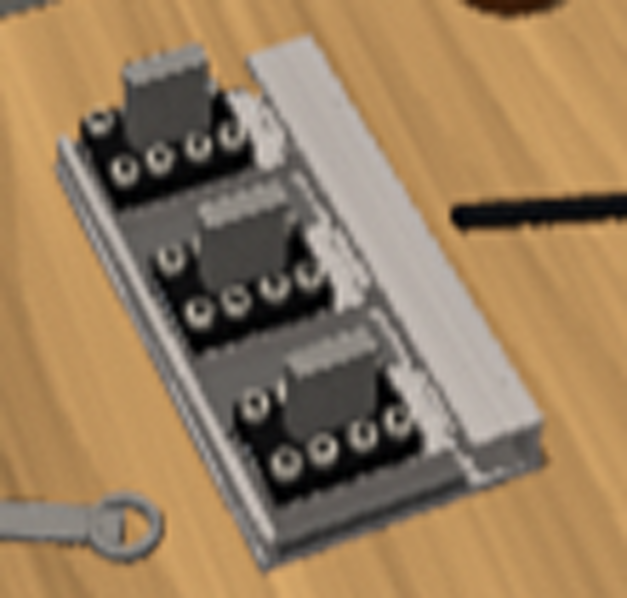

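```bash
python3 - <<'E'
from h import *
def P(n,pts,off,f,z):
    return [px2w(n,(u+.5)/f+off[0]-.5,(v+.5)/f+off[1]-.5,z)[:2].round(1).tolist() for u,v in pts]
print('fin top',P('top',[(167,296),(403,282),(634,260)],(215,180),7,90))
print('fin side',P('side',[(165,66),(243,203),(332,350)],(225,175),5.7,90))
print('sill top',P('top',[(97,425),(708,388)],(215,180),7,24))
print('sill side',P('side',[(62,140),(262,548)],(225,175),5.7,24))
print('tray top',P('top',[(70,20),(374,92),(345,277),(33,208)],(335,190),3.6,22))
print('tray side',P('side',[(379,423),(468,413),(498,556),(401,569)],(0,0),1.4,22))
print('cons top',P('top',[(30,47),(380,30),(386,222),(30,232)],(105,195),4.5,50))
print('disc',P('top',[(112,144)],(105,195),4.5,62))
print('cover front',P('top',[(222,264),(335,264)],(105,195),4.5,82), 'hinge',P('top',[(218,66),(345,60)],(105,195),4.5,83))
E
python3 - <<'E'
import sys;sys.path.insert(0,'.')
from h import *
import cv2
s=cv2.imread('pics/raw_s0.png')[90:190,180:300]
cv2.imwrite('pics/c4.png',cv2.resize(s,None,fx=6,fy=6,interpolation=cv2.INTER_CUBIC))
E
```

```text
fin top [[531.4, 86.3], [537.0, 3.0], [545.5, -79.1]]
fin side [[529.0, 84.4], [535.2, 2.3], [543.3, -79.9]]
sill top [[492.5, 115.4], [507.8, -113.2]]
sill side [[489.0, 114.4], [500.6, -117.6]]
tray top [[616.1, -218.7], [563.2, -446.8], [425.9, -415.9], [475.6, -187.0]]
tray side [[473.7, -192.9], [612.5, -224.1], [558.7, -451.8], [424.1, -421.5]]
cons top [[578.7, 418.2], [590.3, 217.4], [479.8, 209.7], [472.5, 410.5]]
disc [[521.3, 363.4]]
cover front [[453.1, 292.7], [453.6, 231.1]] hinge [[562.6, 300.5], [566.6, 230.2]]
```

View pics/c4.png

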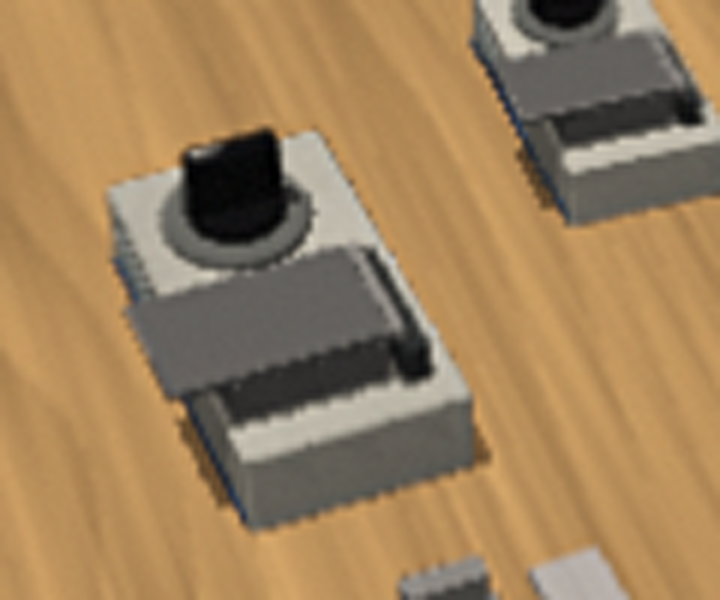

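Two dock cameras agree to within about 3 mm. Averages are: fins at (530,85), (536,3) and (544,-79.5) with dock yaw 0.086, tray centre (518.7,-320) with yaw -0.222, and console centre about (530,314) with yaw about 0.047. I'll take the right rack first.

>>> jog_arm:
  deltas:
    - {"gripper": 0, "translation": [0.15, -0.33, 0], "dr": [0, 0, 0.026]}
    - {"gripper": 0, "translation": [0.15, -0.33, 0], "dr": [0, 0, 0.026]}
    - {"gripper": 0, "translation": [0.15, -0.33, 0], "dr": [0, 0, 0.026]}
    - {"gripper": 0, "translation": [0.15, -0.33, 0], "dr": [0, 0, 0.026]}
    - {"gripper": 0, "translation": [0.15, -0.33, 0], "dr": [0, 0, 0.026]}
    - {"gripper": 0, "translation": [0.15, -0.33, 0], "dr": [0, 0, 0.026]}
    - {"gripper": 0, "translation": [0.15, -0.33, 0], "dr": [0, 0, 0.026]}
    - {"gripper": 0, "translation": [0.15, -0.33, 0], "dr": [0, 0, 0.026]}
    - {"gripper": 0, "translation": [0.15, -0.33, 0], "dr": [0, 0, 0.026]}
    - {"gripper": 0, "translation": [0.15, -0.33, 0], "dr": [0, 0, 0.026]}
    - {"gripper": 0, "translation": [0.15, -0.33, 0], "dr": [0, 0, 0.026]}
    - {"gripper": 0, "translation": [0.15, -0.33, 0], "dr": [0, 0, 0.028]}
  squeeze: 70

```text
clock: 1.1
eef_pos: [427.5, 176.2, 256.2]
tcp_rot: [-3.142, 0.0, 1.659]
contact_force: [0.7, 1.2, -0.2]
opening: 0.503
```

>>> jog_arm:
  deltas:
    - {"gripper": 0, "translation": [0.167, -0.367, 0], "dr": [0, 0, 0]}
    - {"gripper": 0, "translation": [0.167, -0.367, 0], "dr": [0, 0, 0]}
    - {"gripper": 0, "translation": [0.167, -0.367, 0], "dr": [0, 0, 0]}
    - {"gripper": 0, "translation": [0.167, -0.367, 0], "dr": [0, 0, 0]}
    - {"gripper": 0, "translation": [0.167, -0.367, 0], "dr": [0, 0, 0]}
    - {"gripper": 0, "translation": [0.167, -0.367, 0], "dr": [0, 0, 0]}
    - {"gripper": 0, "translation": [0.167, -0.367, 0], "dr": [0, 0, 0]}
    - {"gripper": 0, "translation": [0, 0, -0.35], "dr": [0, 0, 0]}
    - {"gripper": 0, "translation": [0, 0, -0.35], "dr": [0, 0, 0]}
    - {"gripper": 0, "translation": [0, 0, -0.35], "dr": [0, 0, 0]}
    - {"gripper": 0, "translation": [0, 0, 0], "dr": [0, 0, 0]}
    - {"gripper": 0, "translation": [0, 0, 0], "dr": [0, 0, 0]}

```text
clock: 2.1
eef_pos: [542.8, -78.8, 150.1]
tcp_rot: [-3.137, -0.001, 1.657]
contact_force: [1.1, 0.1, 0.0]
opening: 0.5
```

```bash
python3 - <<'E'
from h import *
shot('top','t1.png');shot('side','s1.png')
a=cv2.imread('pics/raw_s1.png')[165:280,215:345];b=cv2.imread('pics/raw_t1.png')[165:280,210:340]
cv2.imwrite('pics/v1.png',cv2.resize(np.hstack([a,b]),None,fx=3.05,fy=3.05,interpolation=cv2.INTER_CUBIC))
E
```

```text
(no output)
```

View pics/v1.png

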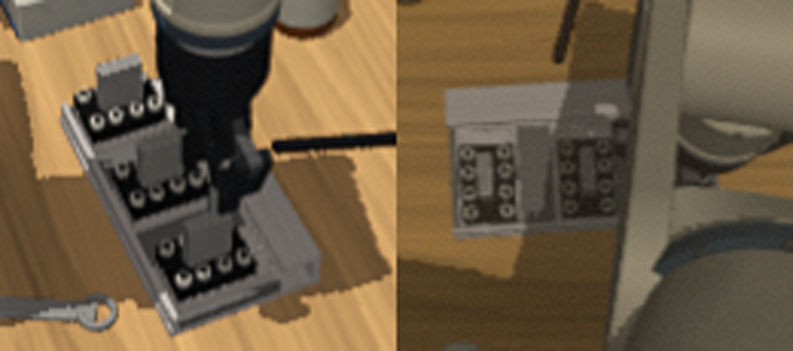

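The side view shows the fingers hovering just above the right rack's fin, and all three racks still seated. Descending and gripping.

>>> jog_arm:
  deltas:
    - {"gripper": 0, "translation": [0.016, -0.007, -0.2], "dr": [0, 0, 0]}
    - {"gripper": 0, "translation": [0, 0, -0.2], "dr": [0, 0, 0]}
    - {"gripper": 0, "translation": [0, 0, -0.15], "dr": [0, 0, 0]}
    - {"gripper": 0, "translation": [0, 0, -0.14], "dr": [0, 0, 0]}
    - {"gripper": 0, "translation": [0, 0, 0], "dr": [0, 0, 0]}
    - {"gripper": 1, "translation": [0, 0, 0], "dr": [0, 0, 0]}
    - {"gripper": 1, "translation": [0, 0, 0], "dr": [0, 0, 0]}
    - {"gripper": 1, "translation": [0, 0, 0], "dr": [0, 0, 0]}
    - {"gripper": 1, "translation": [0, 0, 0], "dr": [0, 0, 0]}
    - {"gripper": 1, "translation": [0, 0, 0], "dr": [0, 0, 0]}
    - {"gripper": 1, "translation": [0, 0, 0], "dr": [0, 0, 0]}

```text
clock: 3.12
eef_pos: [547.3, -79.8, 84.4]
tcp_rot: [3.138, 0.001, 1.657]
contact_force: [-0.5, 0.8, 7.9]
opening: 0.132
```

>>> jog_arm:
  deltas:
    - {"gripper": 1, "translation": [0, 0, 0.02], "dr": [0, 0, 0]}
    - {"gripper": 1, "translation": [0.028, 0.002, 0.02], "dr": [-0.0023, 0.027, 0]}
    - {"gripper": 1, "translation": [0.028, 0.002, 0.02], "dr": [-0.0023, 0.027, 0]}
    - {"gripper": 1, "translation": [0.029, 0.003, 0.017], "dr": [-0.0023, 0.027, 0]}
    - {"gripper": 1, "translation": [0.029, 0.003, 0.017], "dr": [-0.0023, 0.027, 0]}
    - {"gripper": 1, "translation": [0, 0, 0], "dr": [0, 0, 0]}

```text
clock: 3.62
eef_pos: [559.0, -78.5, 92.4]
tcp_rot: [-2.972, 0.0, 1.658]
contact_force: [0.2, -0.9, -2.6]
opening: 0.127
```

>>> jog_arm:
  deltas:
    - {"gripper": 1, "translation": [0.025, 0.002, 0.012], "dr": [-0.0023, 0.027, 0]}
    - {"gripper": 1, "translation": [0.025, 0.002, 0.012], "dr": [-0.0023, 0.027, 0]}
    - {"gripper": 1, "translation": [0.02, 0.002, 0.009], "dr": [-0.0023, 0.027, 0]}
    - {"gripper": 1, "translation": [0.02, 0.002, 0.009], "dr": [-0.0023, 0.027, 0]}
    - {"gripper": 1, "translation": [-0.06, -0.005, 0], "dr": [0, 0, 0]}
    - {"gripper": 1, "translation": [-0.08, -0.007, 0], "dr": [0, 0, 0]}
    - {"gripper": 1, "translation": [-0.08, -0.007, 0], "dr": [0, 0, 0]}
    - {"gripper": 1, "translation": [-0.1, -0.009, 0], "dr": [0, 0, 0]}
    - {"gripper": 1, "translation": [-0.1, -0.009, 0], "dr": [0, 0, 0]}
    - {"gripper": 1, "translation": [0, 0, 0], "dr": [0, 0, 0]}

```text
clock: 4.45
eef_pos: [524.8, -81.6, 97.7]
tcp_rot: [-2.808, 0.0, 1.657]
contact_force: [3.8, 0.9, 3.6]
opening: 0.128
```

Light contact (about 6 N), which is the underside touching the sill. The tongue is clear of the lip, so I'm lifting.

>>> jog_arm:
  deltas:
    - {"gripper": 1, "translation": [0, 0, 0.1], "dr": [0, 0, 0]}
    - {"gripper": 1, "translation": [0, 0, 0.2], "dr": [0, 0, 0]}
    - {"gripper": 1, "translation": [0, 0, 0.25], "dr": [0, 0, 0]}
    - {"gripper": 1, "translation": [0, 0, 0.3], "dr": [0, 0, 0]}
    - {"gripper": 1, "translation": [-0.05, -0.2, 0.3], "dr": [0.0046, -0.054, 0]}
    - {"gripper": 1, "translation": [-0.05, -0.2, 0], "dr": [0.0046, -0.054, 0]}
    - {"gripper": 1, "translation": [-0.05, -0.2, 0], "dr": [0.0046, -0.054, 0]}
    - {"gripper": 1, "translation": [-0.05, -0.2, 0], "dr": [0.0046, -0.054, 0]}
    - {"gripper": 1, "translation": [-0.05, -0.2, 0], "dr": [0, 0, -0.05]}
    - {"gripper": 1, "translation": [-0.05, -0.2, 0], "dr": [0, 0, -0.05]}
    - {"gripper": 1, "translation": [0, -0.2, 0], "dr": [0, 0, -0.05]}
    - {"gripper": 1, "translation": [0, -0.2, 0], "dr": [0, 0, -0.046]}

```text
clock: 5.45
eef_pos: [492.0, -242.0, 211.3]
tcp_rot: [-3.141, -0.0, 1.345]
contact_force: [0.6, 1.3, -2.5]
opening: 0.129
```

```bash
python3 - <<'E'
from h import *
print(r.sense()['eef_pos'],r.sense()['tcp_rot'],r.sense()['contact_force'])
# slots for fin+TCP: rack origin at tray x=-14; TCP at rack x=-4
th=-0.222;c,s=np.cos(th),np.sin(th);C=np.array([518.7,-319.9])
for y in(-74,0,74): print(y,(C+np.array([c*-18-s*y,s*-18+c*y])).round(1))
shot('side','s2.png')
a=cv2.imread('pics/raw_s2.png')[120:420,200:420]
cv2.imwrite('pics/v2.png',cv2.resize(a,None,fx=2,fy=2,interpolation=cv2.INTER_CUBIC))
E
```

```text
[ 491.97930626 -242.01257471  211.29879643] [-3.14081875e+00 -5.50797499e-05  1.34485761e+00] [ 0.58921939  1.25037069 -2.54968312]
-74 [ 484.8 -388.1]
0 [ 501.1 -315.9]
74 [ 517.4 -243.8]
```

View pics/v2.png

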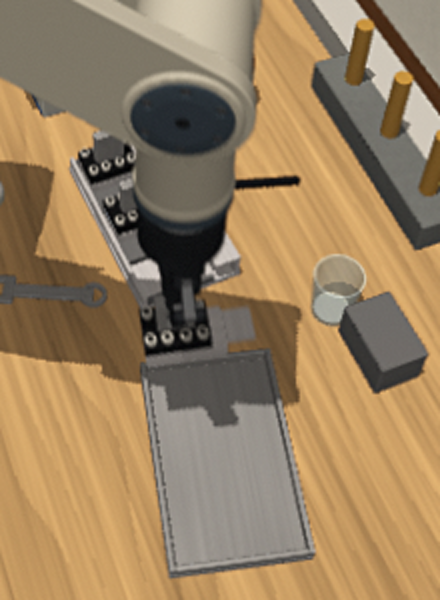

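The rack is held level over the near end of the tray, with the others undisturbed. On to the far slot.

>>> jog_arm:
  deltas:
    - {"gripper": 1, "translation": [-0.014, -0.3, 0], "dr": [0, 0, 0]}
    - {"gripper": 1, "translation": [-0.014, -0.3, 0], "dr": [0, 0, 0]}
    - {"gripper": 1, "translation": [-0.014, -0.3, 0], "dr": [0, 0, 0]}
    - {"gripper": 1, "translation": [-0.014, -0.3, 0], "dr": [0, 0, 0]}
    - {"gripper": 1, "translation": [-0.014, -0.26, 0], "dr": [0, 0, 0]}
    - {"gripper": 1, "translation": [0, 0, -0.3], "dr": [0, 0, 0]}
    - {"gripper": 1, "translation": [0, 0, -0.3], "dr": [0, 0, 0]}
    - {"gripper": 1, "translation": [0, 0, -0.3], "dr": [0, 0, 0]}
    - {"gripper": 1, "translation": [0, 0, -0.2], "dr": [0, 0, 0]}
    - {"gripper": 1, "translation": [0, 0, -0.1], "dr": [0, 0, 0]}
    - {"gripper": 1, "translation": [0, 0, -0.05], "dr": [0, 0, 0]}
    - {"gripper": 1, "translation": [0, 0, 0], "dr": [0, 0, 0]}

```text
clock: 6.5
eef_pos: [486.6, -387.0, 85.6]
tcp_rot: [-3.14, -0.001, 1.35]
contact_force: [0.2, -0.9, -3.2]
opening: 0.129
```

>>> jog_arm:
  deltas:
    - {"gripper": 1, "translation": [0, 0, -0.02], "dr": [0, 0, 0]}
    - {"gripper": 1, "translation": [0, 0, -0.02], "dr": [0, 0, 0]}
    - {"gripper": 1, "translation": [0, 0, -0.01], "dr": [0, 0, 0]}
    - {"gripper": 1, "translation": [0, 0, 0], "dr": [0, 0, 0]}

```text
clock: 6.83
eef_pos: [488.7, -388.4, 84.0]
tcp_rot: [3.138, 0.002, 1.349]
contact_force: [-1.0, 2.8, 12.2]
opening: 0.126
```

>>> jog_arm:
  deltas:
    - {"gripper": 1, "translation": [0, 0, 0.02], "dr": [0, 0, 0]}
    - {"gripper": 0, "translation": [0, 0, 0], "dr": [0, 0, 0]}
    - {"gripper": 0, "translation": [0, 0, 0], "dr": [0, 0, 0]}
    - {"gripper": 0, "translation": [0, 0, 0], "dr": [0, 0, 0]}
    - {"gripper": 0, "translation": [0, 0, 0], "dr": [0, 0, 0]}
    - {"gripper": 0, "translation": [0, 0, 0.1], "dr": [0, 0, 0]}
    - {"gripper": 0, "translation": [0, 0, 0.2], "dr": [0, 0, 0]}
    - {"gripper": 0, "translation": [0, 0, 0.3], "dr": [0, 0, 0]}
    - {"gripper": 0, "translation": [0, 0, 0.3], "dr": [0, 0, 0]}
    - {"gripper": 0, "translation": [0.05, 0.3, 0], "dr": [0, 0, 0.05]}
    - {"gripper": 0, "translation": [0.05, 0.3, 0], "dr": [0, 0, 0.05]}
    - {"gripper": 0, "translation": [0.05, 0.3, 0], "dr": [0, 0, 0.05]}

```text
clock: 7.83
eef_pos: [502.5, -297.1, 174.3]
tcp_rot: [3.14, 0.001, 1.587]
contact_force: [0.9, 0.1, 0.3]
opening: 0.502
```

>>> jog_arm:
  deltas:
    - {"gripper": 0, "translation": [0.04, 0.375, 0], "dr": [0, 0, 0.045]}
    - {"gripper": 0, "translation": [0.04, 0.375, 0], "dr": [0, 0, 0]}
    - {"gripper": 0, "translation": [0.04, 0.375, 0], "dr": [0, 0, 0]}
    - {"gripper": 0, "translation": [0.04, 0.375, 0], "dr": [0, 0, 0]}
    - {"gripper": 0, "translation": [0.04, 0.375, 0], "dr": [0, 0, 0]}
    - {"gripper": 0, "translation": [0.04, 0.375, 0], "dr": [0, 0, 0]}
    - {"gripper": 0, "translation": [0.04, 0.375, 0], "dr": [0, 0, 0]}
    - {"gripper": 0, "translation": [0.04, 0.375, 0], "dr": [0, 0, 0]}
    - {"gripper": 0, "translation": [0, 0, -0.2], "dr": [0, 0, 0]}
    - {"gripper": 0, "translation": [0, 0, 0], "dr": [0, 0, 0]}
    - {"gripper": 0, "translation": [0, 0, 0], "dr": [0, 0, 0]}

```text
clock: 8.75
eef_pos: [533.5, 2.6, 152.7]
tcp_rot: [-3.14, 0.0, 1.657]
contact_force: [0.6, -0.3, 0.5]
opening: 0.499
```

```bash
python3 - <<'E'
from h import *
shot('side','s3.png')
a=cv2.imread('pics/raw_s3.png')[160:420,180:420]
cv2.imwrite('pics/v3.png',cv2.resize(a,None,fx=2.3,fy=2.3,interpolation=cv2.INTER_CUBIC))
E
```

```text
(no output)
```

View pics/v3.png

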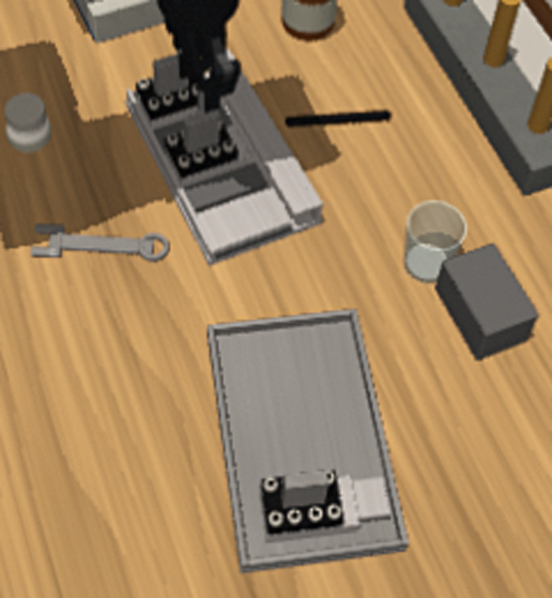

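Rack one stands flat in the tray, and the middle rack is still seated under the gripper. Gripping it.

>>> jog_arm:
  deltas:
    - {"gripper": 0, "translation": [0.03, 0, -0.2], "dr": [0, 0, 0]}
    - {"gripper": 0, "translation": [0, 0, -0.2], "dr": [0, 0, 0]}
    - {"gripper": 0, "translation": [0, 0, -0.15], "dr": [0, 0, 0]}
    - {"gripper": 0, "translation": [0, 0, -0.14], "dr": [0, 0, 0]}
    - {"gripper": 0, "translation": [0, 0, 0], "dr": [0, 0, 0]}
    - {"gripper": 1, "translation": [0, 0, 0], "dr": [0, 0, 0]}
    - {"gripper": 1, "translation": [0, 0, 0], "dr": [0, 0, 0]}
    - {"gripper": 1, "translation": [0, 0, 0], "dr": [0, 0, 0]}
    - {"gripper": 1, "translation": [0, 0, 0], "dr": [0, 0, 0]}
    - {"gripper": 1, "translation": [0, 0, 0], "dr": [0, 0, 0]}
    - {"gripper": 1, "translation": [0, 0, 0], "dr": [0, 0, 0]}

```text
clock: 9.72
eef_pos: [538.0, 2.1, 85.1]
tcp_rot: [3.14, 0.001, 1.656]
contact_force: [-0.8, -4.1, 6.9]
opening: 0.125
```

>>> jog_arm:
  deltas:
    - {"gripper": 1, "translation": [0, 0, 0.02], "dr": [0, 0, 0]}
    - {"gripper": 1, "translation": [0.028, 0.002, 0.02], "dr": [-0.0023, 0.027, 0]}
    - {"gripper": 1, "translation": [0.028, 0.002, 0.02], "dr": [-0.0023, 0.027, 0]}
    - {"gripper": 1, "translation": [0.029, 0.003, 0.017], "dr": [-0.0023, 0.027, 0]}
    - {"gripper": 1, "translation": [0.029, 0.003, 0.017], "dr": [-0.0023, 0.027, 0]}
    - {"gripper": 1, "translation": [0, 0, 0], "dr": [0, 0, 0]}

```text
clock: 10.22
eef_pos: [550.3, 3.8, 93.5]
tcp_rot: [-2.971, -0.0, 1.656]
contact_force: [0.2, 0.2, -2.6]
opening: 0.131
```

>>> jog_arm:
  deltas:
    - {"gripper": 1, "translation": [0.025, 0.002, 0.012], "dr": [-0.0023, 0.027, 0]}
    - {"gripper": 1, "translation": [0.025, 0.002, 0.012], "dr": [-0.0023, 0.027, 0]}
    - {"gripper": 1, "translation": [0.02, 0.002, 0.009], "dr": [-0.0023, 0.027, 0]}
    - {"gripper": 1, "translation": [0.02, 0.002, 0.009], "dr": [-0.0023, 0.027, 0]}
    - {"gripper": 1, "translation": [-0.06, -0.005, 0], "dr": [0, 0, 0]}
    - {"gripper": 1, "translation": [-0.08, -0.007, 0], "dr": [0, 0, 0]}
    - {"gripper": 1, "translation": [-0.08, -0.007, 0], "dr": [0, 0, 0]}
    - {"gripper": 1, "translation": [-0.09, -0.008, 0.01], "dr": [0, 0, 0]}
    - {"gripper": 1, "translation": [-0.07, -0.006, 0.01], "dr": [0, 0, 0]}
    - {"gripper": 1, "translation": [0, 0, 0], "dr": [0, 0, 0]}

```text
clock: 11.05
eef_pos: [517.7, 0.8, 100.1]
tcp_rot: [-2.801, 0.0, 1.656]
contact_force: [0.4, -0.5, -2.9]
opening: 0.125
```

>>> jog_arm:
  deltas:
    - {"gripper": 1, "translation": [0, 0, 0.1], "dr": [0, 0, 0]}
    - {"gripper": 1, "translation": [0, 0, 0.2], "dr": [0, 0, 0]}
    - {"gripper": 1, "translation": [0, 0, 0.3], "dr": [0, 0, 0]}
    - {"gripper": 1, "translation": [0, 0, 0.3], "dr": [0, 0, 0]}
    - {"gripper": 1, "translation": [-0.02, -0.3, 0.2], "dr": [0.0046, -0.054, 0]}
    - {"gripper": 1, "translation": [-0.02, -0.3, 0], "dr": [0.0046, -0.054, 0]}
    - {"gripper": 1, "translation": [-0.02, -0.3, 0], "dr": [0.0046, -0.054, 0]}
    - {"gripper": 1, "translation": [-0.02, -0.3, 0], "dr": [0.0046, -0.054, 0]}
    - {"gripper": 1, "translation": [-0.02, -0.3, 0], "dr": [0, 0, -0.05]}
    - {"gripper": 1, "translation": [-0.02, -0.3, 0], "dr": [0, 0, -0.05]}
    - {"gripper": 1, "translation": [-0.02, -0.3, 0], "dr": [0, 0, -0.05]}
    - {"gripper": 1, "translation": [-0.02, -0.3, 0], "dr": [0, 0, -0.046]}

```text
clock: 12.05
eef_pos: [503.1, -240.5, 210.5]
tcp_rot: [3.141, 0.0, 1.344]
contact_force: [0.5, -0.4, -1.9]
opening: 0.127
```

>>> jog_arm:
  deltas:
    - {"gripper": 1, "translation": [0, -0.24, 0], "dr": [0, 0, 0]}
    - {"gripper": 1, "translation": [0, -0.24, 0], "dr": [0, 0, 0]}
    - {"gripper": 1, "translation": [0, -0.24, 0], "dr": [0, 0, 0]}
    - {"gripper": 1, "translation": [0, 0, 0], "dr": [0, 0, 0]}
    - {"gripper": 1, "translation": [0, 0, 0], "dr": [0, 0, 0]}

```text
clock: 12.47
eef_pos: [503.4, -312.0, 209.9]
tcp_rot: [3.142, -0.0, 1.346]
contact_force: [0.8, 1.0, -3.2]
opening: 0.127
```

>>> jog_arm:
  deltas:
    - {"gripper": 1, "translation": [0, 0, -0.3], "dr": [0, 0, 0]}
    - {"gripper": 1, "translation": [0, 0, -0.3], "dr": [0, 0, 0]}
    - {"gripper": 1, "translation": [0, 0, -0.3], "dr": [0, 0, 0]}
    - {"gripper": 1, "translation": [0, 0, -0.2], "dr": [0, 0, 0]}
    - {"gripper": 1, "translation": [0, 0, -0.09], "dr": [0, 0, 0]}
    - {"gripper": 1, "translation": [0, 0, -0.03], "dr": [0, 0, 0]}
    - {"gripper": 1, "translation": [0, 0, 0], "dr": [0, 0, 0]}

```text
clock: 13.05
eef_pos: [503.8, -310.4, 87.6]
tcp_rot: [-3.141, -0.0, 1.348]
contact_force: [-0.6, 0.3, -2.8]
opening: 0.126
```

>>> jog_arm:
  deltas:
    - {"gripper": 1, "translation": [0, 0, -0.02], "dr": [0, 0, 0]}
    - {"gripper": 1, "translation": [0, 0, -0.02], "dr": [0, 0, 0]}
    - {"gripper": 1, "translation": [0, 0, 0], "dr": [0, 0, 0]}

```text
clock: 13.3
eef_pos: [504.1, -311.3, 84.4]
tcp_rot: [3.14, 0.001, 1.348]
contact_force: [-1.0, -0.2, -4.1]
opening: 0.126
```

>>> jog_arm:
  deltas:
    - {"gripper": 1, "translation": [0, 0, -0.02], "dr": [0, 0, 0]}
    - {"gripper": 1, "translation": [0, 0, -0.01], "dr": [0, 0, 0]}
    - {"gripper": 1, "translation": [0, 0, 0], "dr": [0, 0, 0]}

```text
clock: 13.55
eef_pos: [504.3, -311.3, 83.1]
tcp_rot: [3.14, 0.0, 1.348]
contact_force: [-5.8, 5.2, 20.3]
opening: 0.127
```

>>> jog_arm:
  deltas:
    - {"gripper": 1, "translation": [0, 0, 0.02], "dr": [0, 0, 0]}
    - {"gripper": 0, "translation": [0, 0, 0], "dr": [0, 0, 0]}
    - {"gripper": 0, "translation": [0, 0, 0], "dr": [0, 0, 0]}
    - {"gripper": 0, "translation": [0, 0, 0], "dr": [0, 0, 0]}
    - {"gripper": 0, "translation": [0, 0, 0], "dr": [0, 0, 0]}
    - {"gripper": 0, "translation": [0, 0, 0.1], "dr": [0, 0, 0]}
    - {"gripper": 0, "translation": [0, 0, 0.2], "dr": [0, 0, 0]}
    - {"gripper": 0, "translation": [0, 0, 0.3], "dr": [0, 0, 0]}
    - {"gripper": 0, "translation": [0, 0, 0.3], "dr": [0, 0, 0]}
    - {"gripper": 0, "translation": [0.02, 0.3, 0], "dr": [0, 0, 0.066]}
    - {"gripper": 0, "translation": [0.02, 0.3, 0], "dr": [0, 0, 0.066]}
    - {"gripper": 0, "translation": [0.02, 0.3, 0], "dr": [0, 0, 0.064]}

```text
clock: 14.55
eef_pos: [509.8, -220.5, 173.8]
tcp_rot: [3.14, 0.001, 1.659]
contact_force: [0.6, 1.3, 0.2]
opening: 0.503
```

>>> jog_arm:
  deltas:
    - {"gripper": 0, "translation": [0.025, 0.34, 0], "dr": [0, 0, 0]}
    - {"gripper": 0, "translation": [0.025, 0.34, 0], "dr": [0, 0, 0]}
    - {"gripper": 0, "translation": [0.025, 0.34, 0], "dr": [0, 0, 0]}
    - {"gripper": 0, "translation": [0.025, 0.34, 0], "dr": [0, 0, 0]}
    - {"gripper": 0, "translation": [0.025, 0.34, 0], "dr": [0, 0, 0]}
    - {"gripper": 0, "translation": [0.025, 0.34, 0], "dr": [0, 0, 0]}
    - {"gripper": 0, "translation": [0.025, 0.34, 0], "dr": [0, 0, 0]}
    - {"gripper": 0, "translation": [0.025, 0.34, 0], "dr": [0, 0, 0]}
    - {"gripper": 0, "translation": [0.025, 0.34, 0], "dr": [0, 0, 0]}
    - {"gripper": 0, "translation": [0, 0, -0.2], "dr": [0, 0, 0]}
    - {"gripper": 0, "translation": [0, 0, 0], "dr": [0, 0, 0]}
    - {"gripper": 0, "translation": [0, 0, 0], "dr": [0, 0, 0]}

```text
clock: 15.55
eef_pos: [531.3, 85.0, 152.2]
tcp_rot: [-3.139, 0.0, 1.657]
contact_force: [1.0, -0.5, 0.7]
opening: 0.5
```

```bash
python3 - <<'E'
from h import *
shot('side','s4.png');shot('top','t4.png')
a=cv2.imread('pics/raw_s4.png')[160:420,180:420]
b=cv2.imread('pics/raw_t4.png')[160:290,330:450]
cv2.imwrite('pics/v4.png',cv2.resize(np.hstack([a,cv2.resize(b,(240,260))]),None,fx=1.65,fy=1.65,interpolation=cv2.INTER_CUBIC))
E
```

```text
(no output)
```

View pics/v4.png

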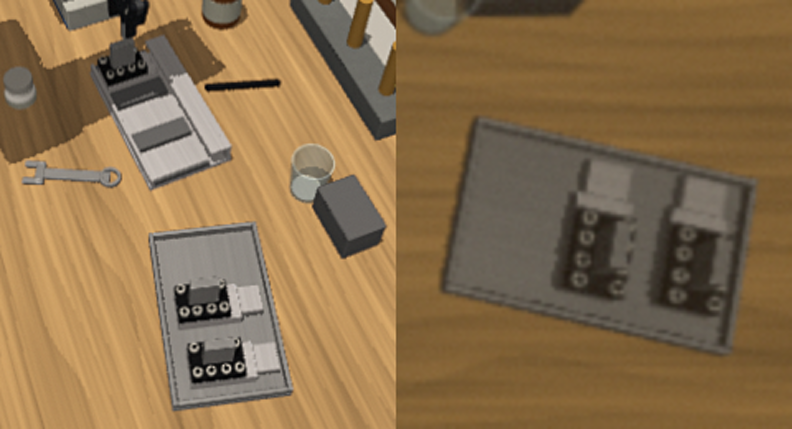

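Both racks stand in the tray with the left third free. The last rack is still seated under the gripper.

>>> jog_arm:
  deltas:
    - {"gripper": 0, "translation": [0, 0, -0.2], "dr": [0, 0, 0]}
    - {"gripper": 0, "translation": [0, 0, -0.2], "dr": [0, 0, 0]}
    - {"gripper": 0, "translation": [0, 0, -0.15], "dr": [0, 0, 0]}
    - {"gripper": 0, "translation": [0, 0, -0.14], "dr": [0, 0, 0]}
    - {"gripper": 0, "translation": [0, 0, 0], "dr": [0, 0, 0]}
    - {"gripper": 1, "translation": [0, 0, 0], "dr": [0, 0, 0]}
    - {"gripper": 1, "translation": [0, 0, 0], "dr": [0, 0, 0]}
    - {"gripper": 1, "translation": [0, 0, 0], "dr": [0, 0, 0]}
    - {"gripper": 1, "translation": [0, 0, 0], "dr": [0, 0, 0]}
    - {"gripper": 1, "translation": [0, 0, 0], "dr": [0, 0, 0]}
    - {"gripper": 1, "translation": [0, 0, 0], "dr": [0, 0, 0]}

```text
clock: 16.57
eef_pos: [532.8, 85.0, 84.5]
tcp_rot: [3.14, 0.0, 1.656]
contact_force: [-1.3, -0.6, 6.8]
opening: 0.125
```

>>> jog_arm:
  deltas:
    - {"gripper": 1, "translation": [0, 0, 0.02], "dr": [0, 0, 0]}
    - {"gripper": 1, "translation": [0.028, 0.002, 0.02], "dr": [-0.0023, 0.027, 0]}
    - {"gripper": 1, "translation": [0.028, 0.002, 0.02], "dr": [-0.0023, 0.027, 0]}
    - {"gripper": 1, "translation": [0.029, 0.003, 0.017], "dr": [-0.0023, 0.027, 0]}
    - {"gripper": 1, "translation": [0.029, 0.003, 0.017], "dr": [-0.0023, 0.027, 0]}
    - {"gripper": 1, "translation": [0, 0, 0], "dr": [0, 0, 0]}

```text
clock: 17.07
eef_pos: [545.1, 86.3, 93.0]
tcp_rot: [-2.971, -0.0, 1.656]
contact_force: [1.0, -0.5, -3.3]
opening: 0.127
```

>>> jog_arm:
  deltas:
    - {"gripper": 1, "translation": [0.025, 0.002, 0.012], "dr": [-0.0023, 0.027, 0]}
    - {"gripper": 1, "translation": [0.025, 0.002, 0.012], "dr": [-0.0023, 0.027, 0]}
    - {"gripper": 1, "translation": [0.02, 0.002, 0.009], "dr": [-0.0023, 0.027, 0]}
    - {"gripper": 1, "translation": [0.02, 0.002, 0.009], "dr": [-0.0023, 0.027, 0]}
    - {"gripper": 1, "translation": [-0.06, -0.005, 0], "dr": [0, 0, 0]}
    - {"gripper": 1, "translation": [-0.08, -0.007, 0], "dr": [0, 0, 0]}
    - {"gripper": 1, "translation": [-0.08, -0.007, 0], "dr": [0, 0, 0]}
    - {"gripper": 1, "translation": [-0.09, -0.008, 0.01], "dr": [0, 0, 0]}
    - {"gripper": 1, "translation": [-0.07, -0.006, 0.01], "dr": [0, 0, 0]}
    - {"gripper": 1, "translation": [0, 0, 0], "dr": [0, 0, 0]}

```text
clock: 17.9
eef_pos: [512.2, 83.3, 99.5]
tcp_rot: [-2.8, 0.0, 1.656]
contact_force: [-0.6, 0.3, -3.4]
opening: 0.125
```

>>> jog_arm:
  deltas:
    - {"gripper": 1, "translation": [0, 0, 0.1], "dr": [0, 0, 0]}
    - {"gripper": 1, "translation": [0, 0, 0.2], "dr": [0, 0, 0]}
    - {"gripper": 1, "translation": [0, 0, 0.3], "dr": [0, 0, 0]}
    - {"gripper": 1, "translation": [0, 0, 0.3], "dr": [0, 0, 0]}
    - {"gripper": 1, "translation": [0, -0.3, 0.2], "dr": [0.0046, -0.054, 0]}
    - {"gripper": 1, "translation": [0, -0.3, 0], "dr": [0.0046, -0.054, 0]}
    - {"gripper": 1, "translation": [0, -0.3, 0], "dr": [0.0046, -0.054, 0]}
    - {"gripper": 1, "translation": [0, -0.3, 0], "dr": [0.0046, -0.054, 0]}
    - {"gripper": 1, "translation": [0, -0.3, 0], "dr": [0, 0, -0.05]}
    - {"gripper": 1, "translation": [0, -0.3, 0], "dr": [0, 0, -0.05]}
    - {"gripper": 1, "translation": [0, -0.3, 0], "dr": [0, 0, -0.05]}
    - {"gripper": 1, "translation": [0, -0.3, 0], "dr": [0, 0, -0.046]}

```text
clock: 18.9
eef_pos: [514.4, -158.1, 210.3]
tcp_rot: [3.14, 0.0, 1.344]
contact_force: [0.5, -0.2, -2.8]
opening: 0.129
```

>>> jog_arm:
  deltas:
    - {"gripper": 1, "translation": [0.01, -0.28, 0], "dr": [0, 0, 0]}
    - {"gripper": 1, "translation": [0.02, -0.28, 0], "dr": [0, 0, 0]}
    - {"gripper": 1, "translation": [0.02, -0.27, 0], "dr": [0, 0, 0]}
    - {"gripper": 1, "translation": [0, 0, 0], "dr": [0, 0, 0]}
    - {"gripper": 1, "translation": [0, 0, -0.3], "dr": [0, 0, 0]}
    - {"gripper": 1, "translation": [0, 0, -0.3], "dr": [0, 0, 0]}
    - {"gripper": 1, "translation": [0, 0, -0.3], "dr": [0, 0, 0]}
    - {"gripper": 1, "translation": [0, 0, -0.2], "dr": [0, 0, 0]}
    - {"gripper": 1, "translation": [0, 0, -0.09], "dr": [0, 0, 0]}
    - {"gripper": 1, "translation": [0, 0, -0.03], "dr": [0, 0, 0]}
    - {"gripper": 1, "translation": [0, 0, -0.02], "dr": [0, 0, 0]}
    - {"gripper": 1, "translation": [0, 0, 0], "dr": [0, 0, 0]}

```text
clock: 19.9
eef_pos: [520.3, -239.7, 86.2]
tcp_rot: [3.14, 0.0, 1.348]
contact_force: [0.4, -0.4, -3.0]
opening: 0.129
```

>>> jog_arm:
  deltas:
    - {"gripper": 1, "translation": [0, 0, -0.02], "dr": [0, 0, 0]}
    - {"gripper": 1, "translation": [0, 0, -0.02], "dr": [0, 0, 0]}
    - {"gripper": 1, "translation": [0, 0, 0], "dr": [0, 0, 0]}

```text
clock: 20.15
eef_pos: [520.5, -239.9, 82.5]
tcp_rot: [3.139, 0.0, 1.348]
contact_force: [-0.5, 0.7, 3.5]
opening: 0.134
```

>>> jog_arm:
  deltas:
    - {"gripper": 0, "translation": [0, 0, 0], "dr": [0, 0, 0]}
    - {"gripper": 0, "translation": [0, 0, 0], "dr": [0, 0, 0]}
    - {"gripper": 0, "translation": [0, 0, 0], "dr": [0, 0, 0]}
    - {"gripper": 0, "translation": [0, 0, 0], "dr": [0, 0, 0]}
    - {"gripper": 0, "translation": [0, 0, 0.1], "dr": [0, 0, 0]}
    - {"gripper": 0, "translation": [0, 0, 0.2], "dr": [0, 0, 0]}
    - {"gripper": 0, "translation": [0, 0, 0.35], "dr": [0, 0, 0]}
    - {"gripper": 0, "translation": [0, 0, 0.4], "dr": [0, 0, 0]}
    - {"gripper": 0, "translation": [0, 0.4, 0.1], "dr": [0, 0, 0]}
    - {"gripper": 0, "translation": [0, 0.4, 0.1], "dr": [0, 0, 0]}
    - {"gripper": 0, "translation": [0, 0.4, 0.1], "dr": [0, 0, 0]}
    - {"gripper": 0, "translation": [0, 0.4, 0], "dr": [0, 0, 0]}

```text
clock: 21.15
eef_pos: [520.2, -78.3, 219.0]
tcp_rot: [3.138, -0.0, 1.347]
contact_force: [1.3, -0.4, 1.0]
opening: 0.499
```

>>> jog_arm:
  deltas:
    - {"gripper": 0, "translation": [0, 0.4, 0], "dr": [0, 0, 0.043]}
    - {"gripper": 0, "translation": [0, 0.4, 0], "dr": [0, 0, 0.043]}
    - {"gripper": 0, "translation": [0, 0.4, 0], "dr": [0, 0, 0.043]}
    - {"gripper": 0, "translation": [0, 0.4, 0], "dr": [0, 0, 0.043]}
    - {"gripper": 0, "translation": [0, 0.4, 0], "dr": [0, 0, 0]}
    - {"gripper": 0, "translation": [0, 0.4, 0], "dr": [0, 0, 0]}
    - {"gripper": 0, "translation": [0, 0.4, 0], "dr": [0, 0, 0]}
    - {"gripper": 0, "translation": [0, 0.4, 0], "dr": [0, 0, 0]}
    - {"gripper": 0, "translation": [0, 0.4, 0], "dr": [0, 0, 0]}
    - {"gripper": 0, "translation": [0, 0.4, 0], "dr": [0, 0, 0]}
    - {"gripper": 0, "translation": [0, 0, 0], "dr": [0, 0, 0]}

```text
clock: 22.07
eef_pos: [519.4, 327.0, 217.1]
tcp_rot: [3.14, -0.003, 1.621]
contact_force: [-0.4, -0.8, -0.2]
opening: 0.501
```

```bash
python3 - <<'E'
from h import *
def P(n,pts,off,f,z):
    return [px2w(n,(u+.5)/f+off[0]-.5,(v+.5)/f+off[1]-.5,z)[:2].round(1).tolist() for u,v in pts]
print('cons side z50',P('side',[(108,188),(318,132),(470,400),(240,460)],(180,90),6,50))
print('knob top',P('side',[(230,143)],(180,90),6,96))
print('cover side z83: FL,FR,BR',P('side',[(127,308),(170,393),(385,340)],(180,90),6,83))
shot('side','s5.png');shot('top','t5.png')
a=cv2.imread('pics/raw_s5.png')[160:420,180:420]
b=cv2.imread('pics/raw_t5.png')[160:290,330:450]
cv2.imwrite('pics/v5.png',cv2.resize(np.hstack([a,cv2.resize(b,(240,260))]),None,fx=1.65,fy=1.65,interpolation=cv2.INTER_CUBIC))
E
```

```text
cons side z50 [[468.1, 410.1], [574.3, 415.3], [584.5, 216.4], [477.9, 215.1]]
knob top [[520.2, 368.3]]
cover side z83: FL,FR,BR [[449.8, 290.7], [453.9, 232.5], [551.2, 232.5]]
```

View pics/v5.png

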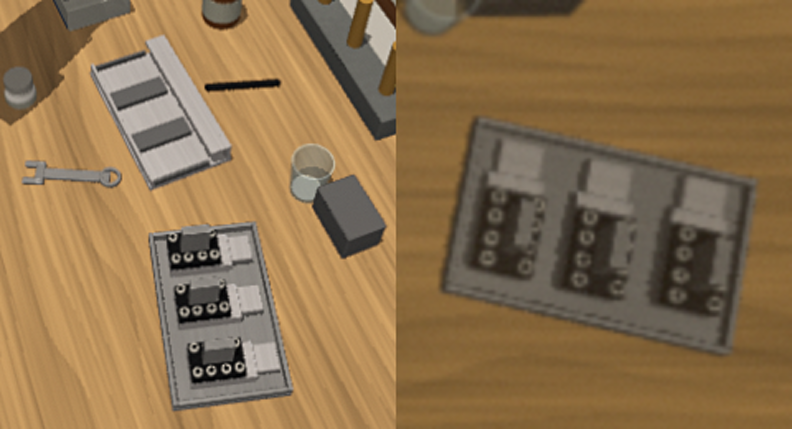

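All three racks stand in the tray and the dock is empty. The console averages to a centre of (528,314) with yaw 0.048, putting the knob at about (521,364). Descending on it.

>>> jog_arm:
  deltas:
    - {"gripper": 0, "translation": [0.015, 0.37, 0], "dr": [0, 0, 0]}
    - {"gripper": 0, "translation": [0, 0, -0.3], "dr": [0, 0, 0]}
    - {"gripper": 0, "translation": [0, 0, -0.3], "dr": [0, 0, 0]}
    - {"gripper": 0, "translation": [0, 0, -0.3], "dr": [0, 0, 0]}
    - {"gripper": 0, "translation": [0, 0, -0.2], "dr": [0, 0, 0]}
    - {"gripper": 0, "translation": [0, 0, -0.12], "dr": [0, 0, 0]}
    - {"gripper": 0, "translation": [0, 0, 0], "dr": [0, 0, 0]}
    - {"gripper": 1, "translation": [0, 0, 0], "dr": [0, 0, 0]}
    - {"gripper": 1, "translation": [0, 0, 0], "dr": [0, 0, 0]}
    - {"gripper": 1, "translation": [0, 0, 0], "dr": [0, 0, 0]}
    - {"gripper": 1, "translation": [0, 0, 0], "dr": [0, 0, 0]}
    - {"gripper": 1, "translation": [0, 0, 0], "dr": [0, 0, 0]}
  squeeze: 60

```text
clock: 23.17
eef_pos: [520.8, 365.1, 95.8]
tcp_rot: [3.139, -0.013, 1.616]
contact_force: [-8.9, 40.1, -19.3]
opening: 0.15
```

>>> jog_arm:
  deltas:
    - {"gripper": 1, "translation": [0, 0.015, 0], "dr": [0, 0, 0]}
    - {"gripper": 1, "translation": [0, 0, 0], "dr": [0, 0, 0]}
    - {"gripper": 1, "translation": [0, 0, 0], "dr": [0, 0, 0]}

```text
clock: 23.42
eef_pos: [520.8, 365.4, 95.8]
tcp_rot: [3.139, -0.01, 1.616]
contact_force: [-8.0, 32.4, -16.0]
opening: 0.148
```

>>> jog_arm:
  deltas:
    - {"gripper": 1, "translation": [-0.01, 0.03, -0.02], "dr": [0, 0, 0]}
    - {"gripper": 1, "translation": [0, 0.02, 0], "dr": [0, 0, 0]}
    - {"gripper": 1, "translation": [0, 0, 0], "dr": [0, 0, 0]}
    - {"gripper": 1, "translation": [0, 0, 0], "dr": [0, 0, 0]}

```text
clock: 23.75
eef_pos: [520.7, 366.2, 95.5]
tcp_rot: [3.139, -0.004, 1.618]
contact_force: [-6.2, 8.0, 6.1]
opening: 0.152
```

>>> jog_arm:
  deltas:
    - {"gripper": 1, "translation": [0, 0.01, 0], "dr": [0, 0, -0.066]}
    - {"gripper": 1, "translation": [0, 0, 0], "dr": [0, 0, -0.066]}
    - {"gripper": 1, "translation": [0, 0, 0], "dr": [0, 0, -0.066]}
    - {"gripper": 1, "translation": [0, 0, 0], "dr": [0, 0, -0.066]}
    - {"gripper": 1, "translation": [0, 0, 0], "dr": [0, 0, -0.066]}
    - {"gripper": 1, "translation": [0, 0, 0], "dr": [0, 0, -0.066]}
    - {"gripper": 1, "translation": [0, 0, 0], "dr": [0, 0, -0.066]}
    - {"gripper": 1, "translation": [0, 0, 0], "dr": [0, 0, -0.066]}
    - {"gripper": 1, "translation": [0, 0, 0], "dr": [0, 0, -0.066]}
    - {"gripper": 1, "translation": [0, 0, 0], "dr": [0, 0, -0.066]}
    - {"gripper": 1, "translation": [0, 0, 0], "dr": [0, 0, -0.05]}

```text
clock: 24.67
eef_pos: [520.5, 366.5, 95.5]
tcp_rot: [-3.14, -0.003, 0.497]
contact_force: [-6.5, 4.4, 8.2]
opening: 0.155
```

```bash
python3 -c "
from h import *
s=r.sense();print(s['tcp_rot'],s['wrist_torque'],s['contact_force'],s['qpos'])"
```

```text
[-3.139576   -0.00319854  0.49687954] [0.57796529 1.28416415 0.19145409] [-6.5015354   4.3689296   8.23062479] [0.61031077 0.55044931 1.72581467 0.00216265 0.86192358 0.11202296]
```

>>> jog_arm:
  deltas:
    - {"gripper": 1, "translation": [0, 0, 0], "dr": [0, 0, -0.04]}
    - {"gripper": 1, "translation": [0, 0, 0], "dr": [0, 0, -0.03]}
    - {"gripper": 1, "translation": [0, 0, 0], "dr": [0, 0, -0.03]}
    - {"gripper": 1, "translation": [0, 0, 0], "dr": [0, 0, 0]}
    - {"gripper": 1, "translation": [0, 0, 0], "dr": [0, 0, 0]}

```text
clock: 25.08
eef_pos: [520.6, 366.6, 95.6]
tcp_rot: [-3.14, -0.003, 0.35]
contact_force: [-6.6, 5.1, 9.0]
opening: 0.152
```

```bash
python3 -c "
from h import *
s=r.sense();print(s['tcp_rot'],s['wrist_torque'],s['contact_force'])"
```

```text
[-3.14017264 -0.00346672  0.34964482] [0.85699353 1.38201889 2.38110667] [-6.61446427  5.06674763  8.95068712]
```

Torque jumped from 0.19 to 2.4 N m after 1.27 rad, so the knob is at its stop. Releasing.

>>> jog_arm:
  deltas:
    - {"gripper": -1, "translation": [0, 0, 0], "dr": [0, 0, 0.04]}
    - {"gripper": -1, "translation": [0, 0, 0], "dr": [0, 0, 0]}
    - {"gripper": -1, "translation": [0, 0, 0], "dr": [0, 0, 0]}
    - {"gripper": -1, "translation": [0, 0, 0], "dr": [0, 0, 0]}
    - {"gripper": -1, "translation": [0, 0, 0], "dr": [0, 0, 0]}
    - {"gripper": -1, "translation": [0, 0, 0], "dr": [0, 0, 0]}
    - {"gripper": -1, "translation": [0, 0, 0.1], "dr": [0, 0, 0]}
    - {"gripper": -1, "translation": [0, 0, 0.3], "dr": [0, 0, 0]}
    - {"gripper": -1, "translation": [0, 0, 0.35], "dr": [0, 0, 0]}
    - {"gripper": -1, "translation": [0, 0, 0.35], "dr": [0, 0, 0]}
    - {"gripper": 1, "translation": [0, 0, 0.2], "dr": [0, 0, 0]}
    - {"gripper": 1, "translation": [0, 0, 0], "dr": [0, 0, 0]}

```text
clock: 26.08
eef_pos: [522.3, 366.4, 228.3]
tcp_rot: [-3.14, -0.008, 0.408]
contact_force: [-0.4, 0.5, 0.4]
opening: 0.749
```

>>> jog_arm:
  deltas:
    - {"gripper": 1, "translation": [-0.12, -0.105, 0], "dr": [0, 0, 0.077]}
    - {"gripper": 1, "translation": [-0.12, -0.105, 0], "dr": [0, 0, 0.077]}
    - {"gripper": 1, "translation": [-0.12, -0.105, 0], "dr": [0, 0, 0.077]}
    - {"gripper": 1, "translation": [-0.12, -0.105, 0], "dr": [0, 0, 0.077]}
    - {"gripper": 1, "translation": [-0.12, -0.105, 0], "dr": [0, 0, 0.077]}
    - {"gripper": 1, "translation": [-0.12, -0.105, 0], "dr": [0, 0, 0.077]}
    - {"gripper": 1, "translation": [-0.12, -0.105, 0], "dr": [0, 0, 0.077]}
    - {"gripper": 1, "translation": [-0.12, -0.105, 0], "dr": [0, 0, 0.077]}
    - {"gripper": 1, "translation": [-0.12, -0.105, 0], "dr": [0, 0, 0.077]}
    - {"gripper": 1, "translation": [-0.12, -0.105, 0], "dr": [0, 0, 0.077]}

```text
clock: 26.92
eef_pos: [399.1, 259.2, 221.8]
tcp_rot: [-3.141, 0.0, 1.624]
contact_force: [0.4, -1.0, 1.3]
opening: 0.004
```

>>> jog_arm:
  deltas:
    - {"gripper": 1, "translation": [0, 0, -0.1], "dr": [0.003, -0.064, 0]}
    - {"gripper": 1, "translation": [0, 0, -0.1], "dr": [0.003, -0.064, 0]}
    - {"gripper": 1, "translation": [0, 0, -0.1], "dr": [0.003, -0.064, 0]}
    - {"gripper": 1, "translation": [0, 0, -0.1], "dr": [0.003, -0.064, 0]}
    - {"gripper": 1, "translation": [0, 0, -0.1], "dr": [0.003, -0.064, 0]}
    - {"gripper": 1, "translation": [0, 0, -0.1], "dr": [0.003, -0.064, 0]}
    - {"gripper": 1, "translation": [0, 0, 0], "dr": [0, 0, 0]}

```text
clock: 27.5
eef_pos: [400.9, 253.8, 170.6]
tcp_rot: [2.64, 0.017, 1.605]
contact_force: [-1.0, 0.4, -0.5]
opening: -0.002
```

```bash
python3 - <<'E'
from h import *
s=r.sense();print(s['qpos'].round(3),s['eef_pos'],s['tcp_rot'])
shot('side','s6.png');shot('top','t6.png')
a=cv2.imread('pics/raw_s6.png')[70:230,150:310]
b=cv2.imread('pics/raw_t6.png')[180:290,90:200]
cv2.imwrite('pics/v6.png',np.hstack([cv2.resize(a,(400,400),interpolation=cv2.INTER_CUBIC),cv2.resize(b,(400,400),interpolation=cv2.INTER_CUBIC)]))
E
```

```text
[ 0.792  0.124  2.292 -0.804  0.494 -0.143] [400.88421222 253.75896428 170.63443663] [2.64041133 0.017315   1.60506208]
```

View pics/v6.png

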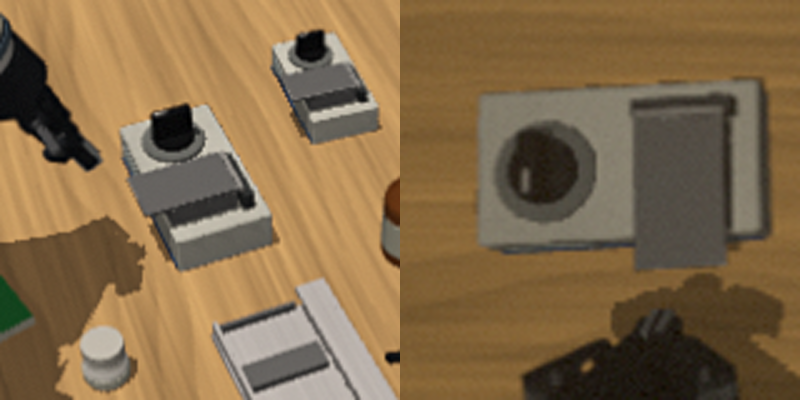

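The knob has sprung back to rest (bar along x) and the cover is shut. The front approach gets near the j4 limit, so I'll go in from the right side with the fingers pointing +y under the lip.

>>> jog_arm:
  deltas:
    - {"gripper": 1, "translation": [0, -0.1, 0.1], "dr": [-0.003, 0.064, 0]}
    - {"gripper": 1, "translation": [0, -0.1, 0.1], "dr": [-0.003, 0.064, 0]}
    - {"gripper": 1, "translation": [0, -0.1, 0.1], "dr": [-0.003, 0.064, 0]}
    - {"gripper": 1, "translation": [0, -0.1, 0], "dr": [-0.003, 0.064, 0]}
    - {"gripper": 1, "translation": [0, -0.1, 0], "dr": [-0.003, 0.064, 0]}
    - {"gripper": 1, "translation": [0.08, -0.1, 0], "dr": [0, 0, -0.078]}
    - {"gripper": 1, "translation": [0.08, -0.1, 0], "dr": [0, 0, -0.078]}
    - {"gripper": 1, "translation": [0.08, -0.1, 0], "dr": [0, 0, -0.078]}
    - {"gripper": 1, "translation": [0.08, -0.1, 0], "dr": [0, 0, -0.078]}
    - {"gripper": 1, "translation": [0.08, -0.1, 0], "dr": [0, 0, -0.078]}
    - {"gripper": 1, "translation": [0.08, -0.04, 0], "dr": [0, 0, -0.078]}
    - {"gripper": 1, "translation": [0.08, 0, 0], "dr": [0, 0, -0.078]}

```text
clock: 28.6
eef_pos: [461.8, 157.4, 192.2]
tcp_rot: [3.041, 0.033, 0.744]
contact_force: [-0.1, 0.4, -0.2]
opening: 0.005
```

>>> jog_arm:
  deltas:
    - {"gripper": 1, "translation": [0, 0, 0], "dr": [0, 0, -0.078]}
    - {"gripper": 1, "translation": [0, 0, 0], "dr": [0, 0, -0.078]}
    - {"gripper": 1, "translation": [0, 0, 0], "dr": [0, 0, -0.078]}
    - {"gripper": 1, "translation": [0, 0, 0], "dr": [0, 0, -0.078]}
    - {"gripper": 1, "translation": [0, 0, 0], "dr": [0, 0, -0.078]}
    - {"gripper": 1, "translation": [0, 0, 0], "dr": [0, 0, -0.05]}
    - {"gripper": 1, "translation": [0, 0, 0], "dr": [0.07, 0, 0]}
    - {"gripper": 1, "translation": [0, 0, 0], "dr": [0.07, 0, 0]}
    - {"gripper": 1, "translation": [0, 0, 0], "dr": [0.07, 0, 0]}
    - {"gripper": 1, "translation": [0, 0, 0], "dr": [0.07, 0, 0]}
    - {"gripper": 1, "translation": [0, 0, 0], "dr": [0.07, 0, 0]}
    - {"gripper": 1, "translation": [0, 0, 0], "dr": [0, 0, 0]}

```text
clock: 29.6
eef_pos: [462.9, 156.2, 192.4]
tcp_rot: [-2.687, -0.005, 0.066]
contact_force: [-0.6, -0.3, -0.8]
opening: 0.004
```

```bash
python3 -c "
from h import *
s=r.sense();print(s['qpos'].round(3),s['eef_pos'],s['tcp_rot'])"
```

```text
[ 0.033  0.241  2.043  0.569  0.952 -0.392] [462.87889256 156.24321629 192.42012145] [-2.6871231  -0.0046872   0.06612496]
```

>>> jog_arm:
  deltas:
    - {"gripper": 1, "translation": [0, 0, 0], "dr": [0.069, 0, 0]}
    - {"gripper": 1, "translation": [0, 0, 0], "dr": [0.069, 0, 0]}
    - {"gripper": 1, "translation": [0, 0, 0], "dr": [0.069, 0, 0]}
    - {"gripper": 1, "translation": [0, 0, 0], "dr": [0.069, 0, 0]}
    - {"gripper": 1, "translation": [0, 0, 0], "dr": [0.069, 0, 0]}
    - {"gripper": 1, "translation": [0, 0, 0], "dr": [0.069, 0, 0]}
    - {"gripper": 1, "translation": [-0.02, 0.08, -0.12], "dr": [0, 0, 0]}
    - {"gripper": 1, "translation": [-0.02, 0.08, -0.2], "dr": [0, 0, 0]}
    - {"gripper": 1, "translation": [0, 0.08, -0.2], "dr": [0, 0, 0]}
    - {"gripper": 1, "translation": [0, 0.05, -0.2], "dr": [0, 0, 0]}
    - {"gripper": 1, "translation": [0, 0.02, -0.2], "dr": [0, 0, 0]}
    - {"gripper": 1, "translation": [0, 0, 0], "dr": [0, 0, 0]}

```text
clock: 30.6
eef_pos: [456.6, 189.1, 96.7]
tcp_rot: [-2.052, -0.039, 0.056]
contact_force: [-0.8, -0.1, -0.0]
opening: 0.005
```

```bash
python3 - <<'E'
from h import *
print(px2w('top',230,286,50))
s=r.sense();print(s['qpos'].round(3),s['eef_pos'],s['tcp_rot'])
shot('side','s7.png');shot('top','t7.png')
a=cv2.imread('pics/raw_s7.png')[80:240,150:310]
b=cv2.imread('pics/raw_t7.png')[180:320,110:250]
cv2.imwrite('pics/v7.png',np.hstack([cv2.resize(a,(400,400),interpolation=cv2.INTER_CUBIC),cv2.resize(b,(400,400),interpolation=cv2.INTER_CUBIC)]))
E
```

```text
[375.08397144 106.92137932  50.        ]
[-0.199  0.699  2.101  1.186  1.196 -1.257] [456.64593513 189.10983389  96.66623161] [-2.05161488 -0.03872557  0.05627959]
```

View pics/v7.png

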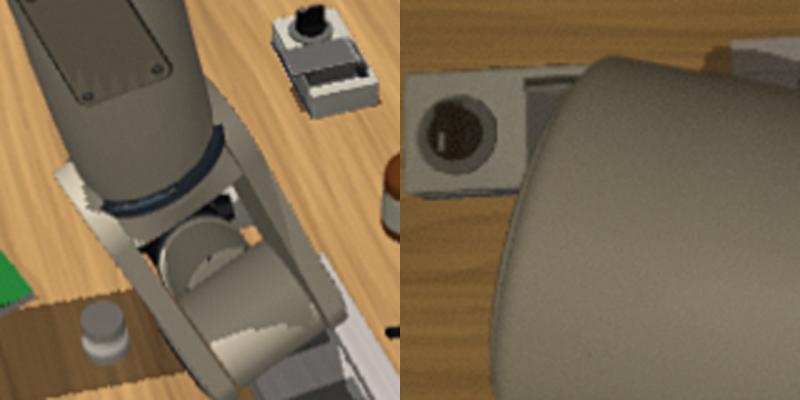

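The view is mostly arm, but the forces are nil and the wrist is high over the dock. Lowering and sliding under the lip.

>>> jog_arm:
  deltas:
    - {"gripper": 1, "translation": [0.02, 0, -0.1], "dr": [0, 0, 0]}
    - {"gripper": 1, "translation": [0, 0, -0.1], "dr": [0, 0, 0]}
    - {"gripper": 1, "translation": [0, 0, -0.1], "dr": [0, 0, 0]}
    - {"gripper": 1, "translation": [0, 0, 0], "dr": [0, 0, 0]}

```text
clock: 31.03
eef_pos: [458.7, 187.9, 67.8]
tcp_rot: [-2.049, -0.039, 0.054]
contact_force: [-0.9, -1.3, -0.8]
opening: -0.001
```

>>> jog_arm:
  deltas:
    - {"gripper": 1, "translation": [0, 0.1, 0], "dr": [0, 0, 0]}
    - {"gripper": 1, "translation": [0, 0.1, 0], "dr": [0, 0, 0]}
    - {"gripper": 1, "translation": [0, 0.1, 0], "dr": [0, 0, 0]}
    - {"gripper": 1, "translation": [0, 0.06, 0], "dr": [0, 0, 0]}
    - {"gripper": 1, "translation": [0, 0, 0], "dr": [0, 0, 0]}

```text
clock: 31.45
eef_pos: [458.3, 225.6, 69.6]
tcp_rot: [-2.049, -0.04, 0.056]
contact_force: [0.3, -0.0, -0.0]
opening: -0.003
```

>>> jog_arm:
  deltas:
    - {"gripper": 1, "translation": [0, 0, 0.1], "dr": [0, 0, 0]}
    - {"gripper": 1, "translation": [0.003, 0, 0.1], "dr": [0, 0, 0]}
    - {"gripper": 1, "translation": [0.007, 0, 0.1], "dr": [0, 0, 0]}
    - {"gripper": 1, "translation": [0.025, 0, 0.1], "dr": [0, 0, 0]}
    - {"gripper": 1, "translation": [0.032, 0, 0.095], "dr": [0, 0, 0]}
    - {"gripper": 1, "translation": [0.04, 0, 0.09], "dr": [0, 0, 0]}

```text
clock: 31.95
eef_pos: [470.1, 223.8, 129.3]
tcp_rot: [-2.049, -0.041, 0.054]
contact_force: [0.1, -0.2, -0.8]
opening: 0.0
```

>>> jog_arm:
  deltas:
    - {"gripper": 1, "translation": [0.052, 0, 0.085], "dr": [0, 0, 0]}
    - {"gripper": 1, "translation": [0.06, 0, 0.08], "dr": [0, 0, 0]}
    - {"gripper": 1, "translation": [0.065, 0, 0.075], "dr": [0, 0, 0]}
    - {"gripper": 1, "translation": [0.076, 0, 0.068], "dr": [0, 0, 0]}
    - {"gripper": 1, "translation": [0.08, 0, 0.06], "dr": [0, 0, 0]}
    - {"gripper": 1, "translation": [0.086, 0, 0.052], "dr": [0, 0, 0]}
    - {"gripper": 1, "translation": [0, 0, 0], "dr": [0, 0, 0]}

```text
clock: 32.53
eef_pos: [513.9, 224.0, 171.0]
tcp_rot: [-2.049, -0.043, 0.054]
contact_force: [0.5, 0.4, 0.3]
opening: -0.002
```

```bash
python3 - <<'E'
from h import *
shot('side','s8.png');shot('top','t8.png')
a=cv2.imread('pics/raw_s8.png')[60:220,150:310]
b=cv2.imread('pics/raw_t8.png')[160:300,90:230]
cv2.imwrite('pics/v8.png',np.hstack([cv2.resize(a,(400,400),interpolation=cv2.INTER_CUBIC),cv2.resize(b,(400,400),interpolation=cv2.INTER_CUBIC)]))
E
```

```text
(no output)
```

View pics/v8.png

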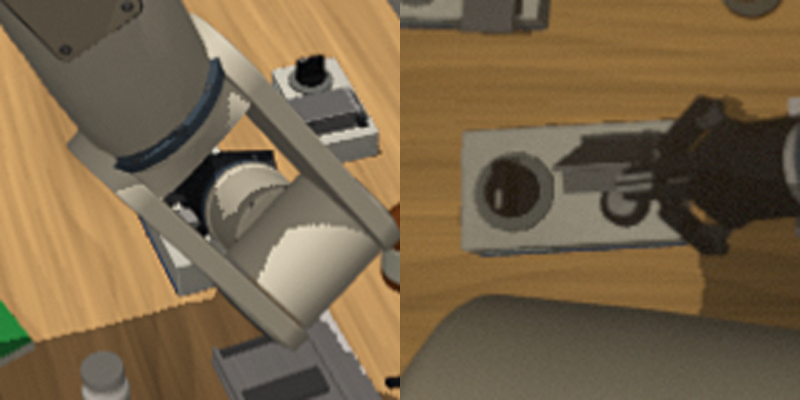

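The top view shows the cover raised near vertical on the finger, with the start button exposed. Pushing past the balance point.

>>> jog_arm:
  deltas:
    - {"gripper": 1, "translation": [0.092, 0, 0.04], "dr": [0, 0, 0]}
    - {"gripper": 1, "translation": [0.094, 0, 0.033], "dr": [0, 0, 0]}
    - {"gripper": 1, "translation": [0.097, 0, 0.025], "dr": [0, 0, 0]}
    - {"gripper": 1, "translation": [0.1, 0, 0.01], "dr": [0, 0, 0]}
    - {"gripper": 1, "translation": [0.1, 0, 0], "dr": [0, 0, 0]}
    - {"gripper": 1, "translation": [0.1, 0, 0], "dr": [0, 0, 0]}
    - {"gripper": 1, "translation": [0.1, 0, -0.02], "dr": [0, 0, 0]}
    - {"gripper": 1, "translation": [0.1, 0, -0.02], "dr": [0, 0, 0]}
    - {"gripper": 1, "translation": [0, 0, 0], "dr": [0, 0, 0]}
    - {"gripper": 1, "translation": [0, 0, 0], "dr": [0, 0, 0]}

```text
clock: 33.47
eef_pos: [590.2, 224.1, 176.3]
tcp_rot: [-2.048, -0.04, 0.054]
contact_force: [-0.1, -1.4, 1.7]
opening: 0.003
```

>>> jog_arm:
  deltas:
    - {"gripper": 1, "translation": [-0.2, 0, 0.05], "dr": [0, 0, 0]}
    - {"gripper": 1, "translation": [-0.25, 0, 0.1], "dr": [0, 0, 0]}
    - {"gripper": 1, "translation": [-0.25, 0, 0.2], "dr": [0, 0, 0]}
    - {"gripper": 1, "translation": [0, 0, 0.2], "dr": [-0.074, 0, 0]}
    - {"gripper": 1, "translation": [0, 0, 0], "dr": [-0.074, 0, 0]}
    - {"gripper": 1, "translation": [0, 0, 0], "dr": [-0.074, 0, 0]}
    - {"gripper": 1, "translation": [0, 0, 0], "dr": [-0.074, 0, 0]}
    - {"gripper": 1, "translation": [0, 0, 0], "dr": [-0.074, 0, 0]}
    - {"gripper": 1, "translation": [0, 0, 0], "dr": [-0.074, 0, 0]}
    - {"gripper": 1, "translation": [0, 0, 0], "dr": [-0.074, 0, 0]}
    - {"gripper": 1, "translation": [0, 0, 0], "dr": [-0.074, 0, 0]}
    - {"gripper": 1, "translation": [0, 0, 0], "dr": [-0.074, 0, 0]}

```text
clock: 34.47
eef_pos: [519.8, 223.7, 232.7]
tcp_rot: [-3.099, 0.024, 0.061]
contact_force: [-0.8, -0.4, -0.9]
opening: 0.002
```

```bash
python3 - <<'E'
from h import *
s=r.sense();print(s['qpos'].round(3),s['eef_pos'],s['tcp_rot'])
shot('side','s9.png');shot('top','t9.png')
a=cv2.imread('pics/raw_s9.png')[60:220,150:310]
b=cv2.imread('pics/raw_t9.png')[180:260,100:180]
cv2.imwrite('pics/v9.png',np.hstack([cv2.resize(a,(400,400),interpolation=cv2.INTER_CUBIC),cv2.resize(b,(400,400),interpolation=cv2.INTER_CUBIC)]))
E
```

```text
[0.377 0.291 1.78  0.055 1.081 0.29 ] [519.76043257 223.69030591 232.72525117] [-3.09867104  0.02422524  0.06116225]
```

View pics/v9.png

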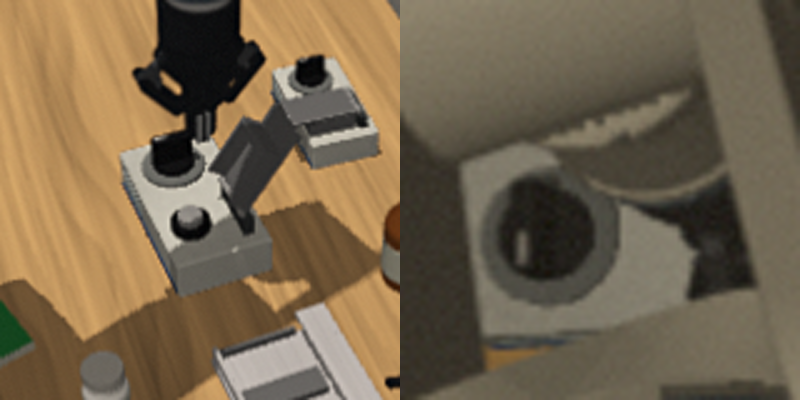

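The cover stays open by itself and the button is exposed, at crop (190,214) in the side view. Locating it.

```bash
python3 - <<'E'
from h import *
print(px2w('side',226,145.3,72),px2w('top',168.7,230.5,72))
E
```

```text
[510.9525919  262.99898112  72.        ] [510.95123932 261.37044552  72.        ]
```

>>> jog_arm:
  deltas:
    - {"gripper": 1, "translation": [-0.045, 0.195, 0], "dr": [-0.027, -0.015, 0]}
    - {"gripper": 1, "translation": [-0.045, 0.195, 0], "dr": [0, 0, 0]}
    - {"gripper": 1, "translation": [0, 0, -0.3], "dr": [0, 0, 0]}
    - {"gripper": 1, "translation": [0, 0, -0.3], "dr": [0, 0, 0]}
    - {"gripper": 1, "translation": [0, 0, -0.3], "dr": [0, 0, 0]}
    - {"gripper": 1, "translation": [0, 0, -0.3], "dr": [0, 0, 0]}
    - {"gripper": 1, "translation": [0, 0, -0.08], "dr": [0, 0, 0]}
    - {"gripper": 1, "translation": [0, 0, 0], "dr": [0, 0, 0]}

```text
clock: 35.23
eef_pos: [508.6, 261.4, 101.1]
tcp_rot: [-3.137, 0.012, 0.06]
contact_force: [-0.4, -0.3, 0.2]
opening: -0.003
```

>>> jog_arm:
  deltas:
    - {"gripper": 1, "translation": [0.02, 0.015, -0.03], "dr": [0, 0, 0]}
    - {"gripper": 1, "translation": [0, 0, -0.03], "dr": [0, 0, 0]}
    - {"gripper": 1, "translation": [0, 0, -0.03], "dr": [0, 0, 0]}
    - {"gripper": 1, "translation": [0, 0, -0.02], "dr": [0, 0, 0]}
    - {"gripper": 1, "translation": [0, 0, 0], "dr": [0, 0, 0]}

```text
clock: 35.65
eef_pos: [513.9, 265.0, 93.6]
tcp_rot: [-3.136, 0.003, 0.061]
contact_force: [1.6, 0.5, 3.3]
opening: 0.001
```

>>> jog_arm:
  deltas:
    - {"gripper": 1, "translation": [0, 0, -0.02], "dr": [0, 0, 0]}
    - {"gripper": 1, "translation": [0, 0, -0.02], "dr": [0, 0, 0]}
    - {"gripper": 1, "translation": [0, 0, -0.02], "dr": [0, 0, 0]}
    - {"gripper": 1, "translation": [0, 0, 0], "dr": [0, 0, 0]}
    - {"gripper": 1, "translation": [0, 0, 0], "dr": [0, 0, 0]}

```text
clock: 36.07
eef_pos: [514.1, 265.1, 90.4]
tcp_rot: [-3.136, 0.003, 0.062]
contact_force: [-7.4, -5.0, 39.6]
opening: -0.001
```

Force rose to 40 N with the fingertip at about 66 mm, so the button is fully home. Retracting.

>>> jog_arm:
  deltas:
    - {"gripper": 1, "translation": [0, 0, 0.1], "dr": [0, 0, 0]}
    - {"gripper": 1, "translation": [0, 0, 0.3], "dr": [0, 0, 0]}
    - {"gripper": 1, "translation": [0, 0, 0.35], "dr": [0, 0, 0]}
    - {"gripper": 1, "translation": [0, 0, 0.35], "dr": [0, 0, 0]}
    - {"gripper": 1, "translation": [-0.2, 0, 0.2], "dr": [0, 0, 0]}
    - {"gripper": 1, "translation": [-0.35, 0, 0.1], "dr": [0, 0, 0]}
    - {"gripper": 1, "translation": [-0.35, 0, 0], "dr": [0, 0, 0]}
    - {"gripper": 1, "translation": [-0.35, 0.1, 0], "dr": [0, 0, 0]}
    - {"gripper": 1, "translation": [0, 0.3, 0], "dr": [0, 0, 0]}
    - {"gripper": 1, "translation": [0, 0.3, 0], "dr": [0, 0, 0]}
    - {"gripper": 1, "translation": [0, 0, 0], "dr": [0, 0, 0]}
    - {"gripper": 1, "translation": [0, 0, 0], "dr": [0, 0, 0]}

```text
clock: 37.07
eef_pos: [387.0, 335.4, 226.4]
tcp_rot: [-3.137, 0.007, 0.064]
contact_force: [0.1, -0.8, 0.1]
opening: -0.001
```

```bash
python3 - <<'E'
from h import *
shot('side','s10.png');shot('top','t10.png')
a=cv2.imread('pics/raw_s10.png')[70:420,150:430]
b=cv2.imread('pics/raw_t10.png')[120:300,90:450]
cv2.imwrite('pics/v10.png',np.hstack([cv2.resize(a,(320,400),interpolation=cv2.INTER_CUBIC),cv2.resize(b,(480,240),interpolation=cv2.INTER_CUBIC)if 0 else cv2.copyMakeBorder(cv2.resize(b,(480,240),interpolation=cv2.INTER_CUBIC),80,80,0,0,0)]))
E
```

```text
(no output)
```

View pics/v10.png

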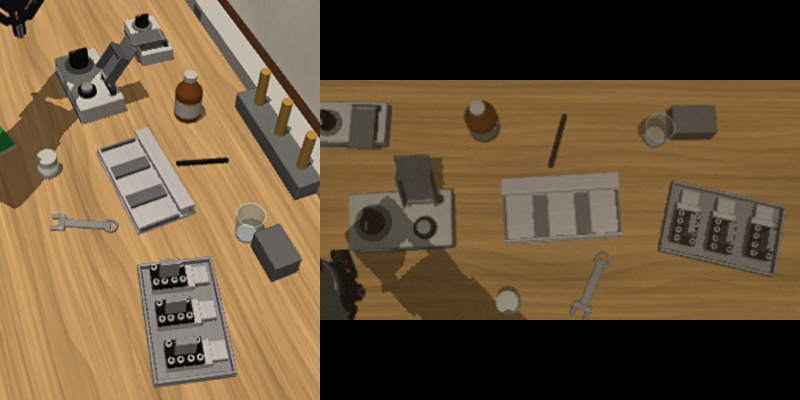

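```bash
python3 -c "
from h import *
a=cv2.imread('pics/raw_t5.png').astype(int)[180:280,335:450];b=cv2.imread('pics/raw_t10.png').astype(int)[180:280,335:450]
print('tray diff',abs(a-b).mean(),abs(a-b).max());print(r.sign_off())"
```

```text
tray diff 2.5269855072463767 14
the job is handed in; nothing more can be done
None
```

The job is done and handed in at about 37 s on the robot's clock.

- **Racks:** All three racks were unhooked by tilting, drawing and lifting, and each now stands flat in the tray. The first rack's underside touched the dock sill lightly, at about 6 N, while I drew it out. I drew the other two less far and they came out with no contact.
- **Purge knob:** I turned it clockwise until it hit its stop: the tool had turned about 1.27 rad and the torque jumped from 0.19 to 2.4 N m. I then let go, and the next picture showed it back at rest. While first gripping it, I measured up to 40 N sideways because I was about 2 mm off centre; I re-centred before turning.
- **Guard cover:** I lifted it from the right side, and it stays open by itself.
- **Start button:** I pressed it until it bottomed. The force reached 39.6 N with the fingertip at about 66 mm, which is the full 6 mm of travel.

The last pictures show the racks in the tray, the dock empty, the knob at rest and the cover open, with the other bench items where they were. The tray looks the same as it did right after loading. I saw no knocked rack and no slackened grip during the run. The two cameras differed by 2 to 4 mm, so I averaged them.

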